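# Unload the clamshell bonding fixture and mark the batch

### The job

The bonded sensor housings in the blue-lidded clamshell fixture have cured: swing its lid back past vertical so that it stays open by itself, lift out every housing and stand each one right way up on a yellow-marked square of the marking jig (any square, one housing to a square). Then push the jig's red clamp lever over its dead point so that the pad bar holds the housings down, and only after that press the green marking plunger down to its stop and let it come up again. Finally shut the lid of the empty fixture; leave the housings clamped and the other things on the bench where they are.

Things in the scene. Friction and masses are not known exactly. Their poses are not given: they have to be found in the camera images.
- fixture: clamshell bonding fixture, fixed: aluminium plate 148 (x) x 280 (y) x 12 mm under a blue lid, on the left, yaw within 0.25. Origin at bench level under the middle of a row of four black-outlined places at y = -90, -30, 30, 90 mm, x = 0, on the plate's flat top (12 mm up, no rims). Plate x = -53 to 95 mm. Own -x is the front, towards the robot; hinge at +x.
- lid_hinge (a point): middle of the lid's hinge axis, which runs along the fixture's y; 80 mm behind the fixture's origin, 40 mm up
- lid (a joint): lid angle, rad: 0 shut, grows as the front is lifted, about 1.55 upright, 2.3 lying back on its stop. Plain 0.3 kg lid, no spring: below 1.4 it falls shut, above 1.7 it falls back and stays open. Shut, its top is 48 mm above the bench its front wall 44 mm in front of the fixture's origin; open, it is 112 mm or more behind the origin where it is over 86 mm high.
- lid_grip (a point): grip point on the lid's handle, a black round bar 15 mm thick standing out 48 mm from the middle of the lid's front wall (18 mm from its free end, 154 mm from the hinge axis, 36 mm above the bench when shut; on its back stop 157 mm up, 180 behind the fixture's origin). Can be pinched across the fixture's y from above; it turns between the fingers as the lid swings.
- jig: marking jig, fixed, on the right, yaw -0.15 to 0.3: grey plate 235 (x) x 335 (y) x 12 mm with four yellow-outlined squares in a row along y, a clamp at the back and a plunger at its +y end. Origin at bench level under the middle of the row; plate from x = -65 to 170 and y = -150 to 185 mm. Own -x is its front. The open clamp is 112 mm or more behind the origin where it is over 86 mm high.
- square0 (a point): centre of a yellow-outlined square (40 mm) on the jig's flat top, 12 mm above the bench, at jig y = -90 mm; 60 mm to the next square
- square1 (a point): centre of a yellow-outlined square (40 mm) on the jig's flat top, 12 mm above the bench, at jig y = -30 mm; 60 mm to the next square
- square2 (a point): centre of a yellow-outlined square (40 mm) on the jig's flat top, 12 mm above the bench, at jig y = 30 mm; 60 mm to the next square
- square3 (a point): centre of a yellow-outlined square (40 mm) on the jig's flat top, 12 mm above the bench, at jig y = 90 mm; 60 mm to the next square
- clamp_pivot (a point): middle of the clamp's hinge axis, which runs along the jig's y; 100 mm behind the jig's origin, 46 mm up
- clamp (a joint): clamp angle, rad: 0 open (sprung back), grows as the red lever comes forward and down. Dead point about 1.35: before it it springs open, past it it snaps shut. About 2.0 with the pad bar on housings, 2.08 (stop) with none. Up to 7 N at the lever. The pad bar, 226 mm long and 24 mm deep, then lies over all four squares and presses about 6 N in all.
- clamp_grip (a point): grip point on the red lever sleeve (18 mm thick, 66 long; point 22 mm from its free end, 118 from the pivot). Open: lever leans back 40 deg past upright, point 137 mm up, 175 behind the jig's origin. Shut: points to the front 15 deg above level, 76 mm up, 14 in front of the origin, over the bar's middle. Can be pinched across the jig's y from above; it turns between the fingers.
- plunger (a joint): travel of the green marking plunger, m: 0 up, 0.010 at its stop; spring, 3 N at the top, 8 N at the stop
- plunger_top (a point): middle of the plunger's flat green head (30 mm across), on its upper face, 70 mm above the bench when up; at jig x = 0, y = 155 mm
- part0: bonded sensor housing, square 34 x 34 mm and 18 mm high, 50 g: grey lower half, orange seam, white top with a grey disc. Origin at the centre of its underside, z up. Starts on a place of the fixture under the lid, turned by up to 0.25 rad. Three or four of the four are present.
- part1: bonded sensor housing, square 34 x 34 mm and 18 mm high, 50 g: grey lower half, orange seam, white top with a grey disc. Origin at the centre of its underside, z up. Starts on a place of the fixture under the lid, turned by up to 0.25 rad. Three or four of the four are present.
- part2: bonded sensor housing, square 34 x 34 mm and 18 mm high, 50 g: grey lower half, orange seam, white top with a grey disc. Origin at the centre of its underside, z up. Starts on a place of the fixture under the lid, turned by up to 0.25 rad. Three or four of the four are present.
- part3: bonded sensor housing, square 34 x 34 mm and 18 mm high, 50 g: grey lower half, orange seam, white top with a grey disc. Origin at the centre of its underside, z up. Starts on a place of the fixture under the lid, turned by up to 0.25 rad. Three or four of the four are present.
- tape: roll of black tape, 67 mm wide, 19 mm high, loose, on the bench behind and between the two fixtures; bystander, origin under its centre
- bottle: yellow flux bottle with black needle cap, 40 mm wide, 100 mm tall, loose, on the right; bystander, origin under its centre
- cutters: red-handled side cutters lying flat, 129 x 75 x 12 mm, on the left; bystander, origin under its centre

How it is judged (in metres and radians):
On the way, in this order (a step that is already met when the one before it is completed fails the run):
1. the lid is swung past vertical and lies open (value of joint lid above 2 rad and contact force between the fingers and lid below 0.1 N), for 0.3 s.
2. every housing stands flat on a marked square of the jig ((distance between part0 and square0 below 0.016 m or distance between part0 and square1 below 0.016 m or distance between part0 and square2 below 0.016 m or distance between part0 and square3 below 0.016 m) and angle between each of part0, part1, part2, part3's own z axis and vertical below 0.1 rad and linear speed of each of part0, part1, part2, part3 below 0.02 m/s and (distance between part1 and square0 below 0.016 m or distance between part1 and square1 below 0.016 m or distance between part1 and square2 below 0.016 m or distance between part1 and square3 below 0.016 m) and (distance between part2 and square0 below 0.016 m or distance between part2 and square1 below 0.016 m or distance between part2 and square2 below 0.016 m or distance between part2 and square3 below 0.016 m) and (distance between part3 and square0 below 0.016 m or distance between part3 and square1 below 0.016 m or distance between part3 and square2 below 0.016 m or distance between part3 and square3 below 0.016 m)), for 0.3 s.
3. the clamp lever is past its dead point and the pad bar presses on every housing (value of joint clamp above 1.92 rad and contact force between clamp and part0 above 0.2 N and contact force between clamp and part1 above 0.2 N and contact force between clamp and part2 above 0.2 N and contact force between clamp and part3 above 0.2 N), for 0.3 s.
4. the marking plunger is down at its stop (value of joint plunger above 0.0085 m and value of joint clamp above 1.92 rad), for 0.05 s.
At the end, for the whole second after the job is handed in: Lid shut again (below 0.1 rad); every housing present flat (0.1 rad), still, within 16 mm of the centre of a marked square; clamp over 1.92 rad with its bar pressing each housing (over 0.2 N); plunger up again (within 2 mm) (all of step 2 and all of step 3 and value of joint lid below 0.1 rad and value of joint plunger below 0.002 m); the robot touches nothing.
It fails at once if the marking plunger is pressed while the clamp is not shut (value of joint plunger above 0.005 m and value of joint clamp below 1.7 rad).
It fails at once if a bystander is knocked about (moved over 40 mm) (distance of any of tape, bottle, cutters from where it was at the start of the episode above 0.04 m).
Of part0, part1, part2, part3 only 3 to 4 are there at a start; the rules pass over those that are not, and their reading is None.
At some moment in a run one of part0, part1, part2, part3 may be knocked a few centimetres aside while the robot is not near it.
It also fails if it takes over 210 s, if anything falls off the work surface, if the arm or the gripper's body presses on something with over 40 N, if the wrist force passes 120 N, or if a joint passes its speed limit or range.

### The arm

A 6-joint arm with a two-finger parallel gripper is mounted at the origin on a cart in front of the work surface, level with it; the furniture and walls round the work are solid. World frame = base frame: x ahead of the robot, y to its left, z up, the work surface at z = 0. Lengths are in mm, angles in rad, forces in N, time in s.
With the tool pointing down it reaches from about 275 to 725 mm from the base axis. Payload 15.9 kg.
Tool frame: the origin (TCP) lies on the mounting face of the last link; the fingertips stand 173 mm ahead of it and the grasp point (between the pads) lies 155 mm ahead of it (env.tip_reach is the distance from the TCP to the fingertips, in mm); z points along the fingers, y is the line along which they close (so a half turn about z gives the same grasp; the last joint's range is limited). The gripper opens to 85 mm and grips with 20 to 120 N. Pads are 22 mm wide; open, the fingers measure 114 mm over their backs; the gripper's body (76 mm by 85 mm) begins 54 mm behind the grasp point. The pads swing forward as they close: fully open they stand 13 mm farther back than shut.
Start: joints at [1.194, 0.213, -0.034, 1.323, 0, 1.571], TCP at [183.967, 464.911, 404.706] pointing down, gripper open.
Joint ranges: [-2.98, 2.98], [-0.74, 1.72], [-1.14, 1.35], [-2.1, 2.04], [-1.57, 1.44], [-3.14, 3.14]. Speed limits (rad/s): [1.89, 1.89, 2.39, 2.57, 3.14, 3.14].

### API

Orientations are given as a 3x3 rotation matrix whose columns are the frame's x, y, z axes.
In Python, from bench import env gives the robot as it stands.
- The arm moves only by the tool play_rows, never from a script. Its argument "motion" is a list of rows, each a list of 3 entries, a list of its own where there are three numbers: the shift along the tool's x, y, z in mm, then the turn, a rotation vector about the tool's x, y, z in degrees, then the opening in per cent of the stroke, from 0 (shut) to 100 (fully open). In form: [[[dx, dy, dz], [ax, ay, az], claw], ...]. A call has 1 to 8 rows; each row is the pose to reach, as a shift and turn from the pose commanded when the call began, along the tool's axes at that moment; what a row does not reach only later rows make up. A row lasts 1/12 s, in which the tool goes at most 41.7 mm and 7.16 degrees, less where a joint would pass 70% of its speed; a pose out of reach is approached as far as the arm can. A call with a gripper value outside its range is refused whole. The fingers move at their own pace and stop on an object; the grip force is fixed at half the most. Time passes only in rows, so rows that repeat a pose let the fingers close. It gives the time, the measured TCP pose, the force, the opening and the grip force at its end, in the units of the state.
- env.observe(): the state, without advancing time (a new reading comes with each control period).
- env.camera(name): name is "scene" or "top" or "wrist"; returns a dict with "pixels" (420x560x3 uint8, red, green, blue), "fov_y" (degrees; the focal length in pixels is half the picture's height over the tangent of half this angle, whatever the lens; pixels are square), "cx", "cy" (the principal point, pixels), "R" (3x3) and "t" (3): a world point X has camera coordinates R X + t. Camera axes: x right, y down, z forward; pixel columns grow to the right and rows downward; lengths in mm; the calibration is good to about 2 mm. A picture is of the moment at which its call begins. There is no depth.
- env.hand_in(): hands the job in; it is judged then, once.
The state is a dict: "time_s": time; "joint_pos": joint angles; "joint_vel": joint speeds; "joint_torque": joint torques, N m; "position": TCP position; "tcp_rot": TCP orientation; "wrist_force": force on the tool from outside, world axes, zero at the start; "torque": the same for the moment, N m; "grip_width": finger opening in mm; "gripper_force": force on a finger pad.
Only numpy, scipy, OpenCV 4.12 (cv2) and the standard library are available. Lean on these libraries where they do the work, as an engineer would, in place of code of your own. Each camera call takes 0.05 s, during which the arm holds its last target. There are 200 camera calls.

## Working session

There is one attempt and no reset: what is moved stays moved. The work goes in short steps, Python scripts to look and compute and a tool call to move; the robot and the scene stay as the last step left them, time stands still between calls to the robot, and variables do not carry over. Pictures are saved under pics/ and viewed, at most 14 in all, crops included, and the job is handed in when it is done.

Besides the shell and the picture viewer there is one more tool, called after "Emit:" in YAML: its name, and indented under it one key for each argument. play_rows: Moves the arm, as the interface text tells. Its arguments: {"type":"object","properties":{"motion":{"type":"array"}},"required":["motion"]}

```bash
mkdir -p pics; cat > h.py <<'E'
import numpy as np, cv2
from bench import env
def cam(name, fn=None):
    c=env.camera(name)
    if fn: cv2.imwrite('pics/'+fn, cv2.cvtColor(c['pixels'],cv2.COLOR_RGB2BGR))
    np.savez('last_'+name+'.npz',**{k:np.array(v) for k,v in c.items()})
    return c
def load(name):
    d=np.load('last_'+name+'.npz'); return {k:d[k] for k in d}
def f(c): return 210/np.tan(np.radians(float(c['fov_y']))/2)
def ray(c,u,v):
    d=np.array([(u-c['cx'])/f(c),(v-c['cy'])/f(c),1.]); R=np.array(c['R']);t=np.array(c['t'])
    return -R.T@t, R.T@d
def onz(c,u,v,z):
    o,d=ray(c,u,v); return o+d*(z-o[2])/d[2]
def proj(c,X):
    p=np.array(c['R'])@np.array(X,float)+np.array(c['t']); return p[:2]/p[2]*f(c)+[float(c['cx']),float(c['cy'])]
def rel(target,tip=155):
    "shift in tool axes so the grasp point goes to target (world)"
    s=env.observe(); R=np.array(s['tcp_rot']); p=np.array(s['position'])+R[:,2]*tip
    return R.T@(np.array(target,float)-p)
E
python3 - <<'E'
from h import *
for n in ['top','scene','wrist']:
    c=cam(n,n+'0.png'); print(n,c['fov_y'],c['cx'],c['cy'],np.round(-np.array(c['R']).T@np.array(c['t'])),np.round(c['R'],2).tolist())
s=env.observe(); print(s)
E
```

```text
top 42.99270737935487 281.44498585620045 213.33734042867215 [  30. -165. 1825.] [[0.26, -0.96, -0.0], [-0.92, -0.25, -0.31], [0.3, 0.08, -0.95]]
scene 44.071614983893596 275.85037920826727 207.82913979437814 [-479. -819. 1272.] [[0.61, -0.79, -0.02], [-0.53, -0.39, -0.76], [0.59, 0.48, -0.65]]
wrist 58.72934163290555 278.3470038220164 209.42256081924597 [119. 492. 372.] [[0.37, 0.93, -0.0], [0.89, -0.35, 0.27], [0.25, -0.1, -0.96]]
{'time_s': 0.15, 'joint_pos': array([ 1.19395420e+00,  2.13237211e-01, -3.48568286e-02,  1.32351740e+00,
       -5.76041144e-06,  1.57080312e+00]), 'joint_vel': array([ 0.00063454, -0.00250938,  0.00066945,  0.00108281,  0.00064546,
       -0.001493  ]), 'joint_torque': array([-1.86510661e-03, -6.86405039e+01,  4.87247944e+01,  1.30667916e-02,
       -1.34643706e-04,  7.02831159e-06]), 'position': array([183.9540355 , 464.81495104, 404.35581667]), 'tcp_rot': array([[-9.29828824e-01,  3.67992217e-01, -2.94594238e-04],
       [ 3.67992335e-01,  9.29828513e-01, -7.60038003e-04],
       [-5.76594736e-06, -8.15113664e-04, -9.99999668e-01]]), 'wrist_force': array([-0.81227194,  0.97611369, -0.09872699]), 'torque': array([0.0306268 , 0.0312185 , 0.00775802]), 'gripper_force': 0.0, 'grip_width': 85.32704442927415}
```

View pics/top0.png

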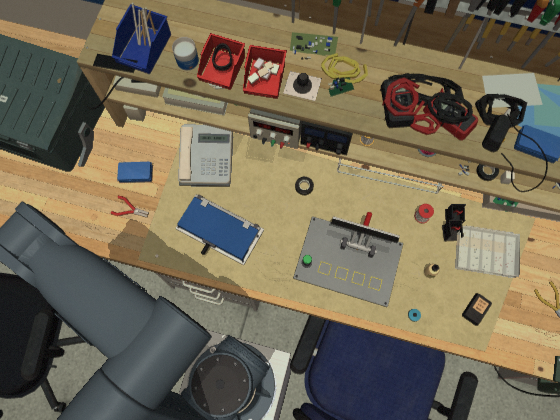

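View pics/scene0.png

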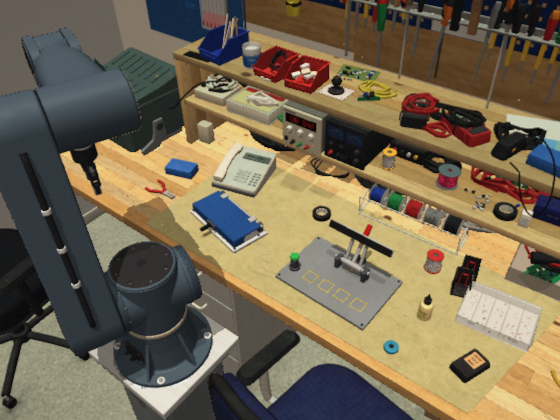

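The top view shows the blue lid around (221,228) with its black handle at (205,249), and the jig with yellow squares at (325,269) to (375,283). The green plunger is at (307,261), the red lever at (367,219) and the tape at (304,185). The bottle is at (432,270) and the cutters are at (130,207).

```bash
cat >> h.py <<'E'
def blobs(m,amin=10):
    n,l,st,ce=cv2.connectedComponentsWithStats(m.astype(np.uint8),connectivity=8)
    return [(st[i,4],ce[i],l==i) for i in range(1,n) if st[i,4]>=amin]
E
python3 - <<'E'
from h import *
for n,box in [('top',(170,180,400,310)),('scene',(185,185,410,325))]:
    c=load(n); im=c['pixels']; hsv=cv2.cvtColor(im,cv2.COLOR_RGB2HSV).astype(int); H,S,V=hsv[...,0],hsv[...,1],hsv[...,2]
    r=np.zeros(H.shape,bool); r[box[1]:box[3],box[0]:box[2]]=1
    for nm,m,z in [('blue',(H>100)&(H<125)&(S>120),48),('yel',(H>20)&(H<35)&(S>140)&(V>130),12),('green',(H>45)&(H<80)&(S>120),70),('red',((H<6)|(H>174))&(S>150),137),('black',(V<50),36)]:
        for a,ce,mm in blobs(m&r,14):
            if nm=='black' and not(20<a<300): continue
            p=onz(c,*ce,z)
            print(n,nm,a,np.round(ce,1),np.round(p,1))
            if nm=='blue':
                q=cv2.approxPolyDP(max(cv2.findContours(mm.astype(np.uint8),0,2)[0],key=len),5,True)[:,0]
                for x in q: print('   ',x,np.round(onz(c,*x,48),1))
E
```

```text
top blue 2374 [217.5 227.9] [486.8 194.5  48. ]
    [194 197] [574.3 309.3  48. ]
    [178 225] [460.8 330.5  48. ]
    [242 259] [403.2  80.5  48. ]
    [257 230] [515.9  59.8  48. ]
top green 61 [306.8 259. ] [ 456.1 -133.4   70. ]
top red 67 [367.4 218.4] [ 626.8 -294.4  137. ]
top black 103 [303.9 187.6] [716.3 -57.1  36. ]
top black 43 [205.1 248.4] [408.  216.1  36. ]
top black 27 [174.7 305.6] [193.3 253.4  36. ]
scene blue 153 [376.6 193.8] [ 908.5 -179.    48. ]
    [375 187] [ 940.  -154.2   48. ]
    [370 197] [ 877.6 -168.9   48. ]
    [379 202] [ 872.1 -209.5   48. ]
    [384 189] [ 949.3 -187.2   48. ]
scene blue 1732 [225.4 217.7] [475.2 183.2  48. ]
    [194 203] [466.4 330.6  48. ]
    [233 246] [384.9  67.7  48. ]
    [259 227] [508.6  56.9  48. ]
    [218 191] [570.5 307.1  48. ]
scene green 180 [394.6 200.6] [ 887.2 -261.2   70. ]
scene green 58 [294.1 255.9] [ 452.8 -135.1   70. ]
scene red 43 [407.8 209. ] [ 798.7 -347.7  137. ]
scene red 51 [367.4 229.9] [ 631.6 -292.3  137. ]
scene black 23 [367.5 185.9] [ 942.9 -121.6   36. ]
scene black 112 [321.2 215.1] [699.3 -74.   36. ]
scene black 49 [207.6 226.6] [412.  211.9  36. ]
scene black 40 [294.6 264.4] [ 449.6 -139.5   36. ]
scene black 42 [337.5 263. ] [ 537.7 -247.2   36. ]
scene black 44 [363.8 277.2] [ 535.4 -346.1   36. ]
scene black 178 [193.4 294.5] [162.9  34.6  36. ]
scene black 187 [192.4 318.9] [ 95.4 -28.1  36. ]
```

```bash
python3 - <<'E'
from h import *
c=load('top'); im=cv2.cvtColor(c['pixels'][175:325,165:405].astype(np.uint8),cv2.COLOR_RGB2BGR)
cv2.imwrite('pics/topc.png',cv2.resize(im,None,fx=3.3,fy=3.3,interpolation=cv2.INTER_CUBIC))
E
```

```text
(no output)
```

View pics/topc.png

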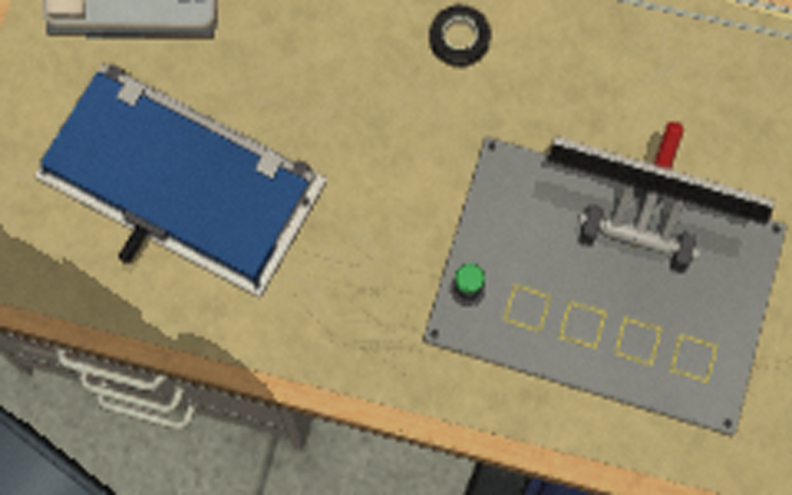

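```bash
cat >> h.py <<'E'
def yawturn(yaw):
    "deg about tool z so tool y lies along yaw+90 (mod 180), tool pointing down"
    R=np.array(env.observe()['tcp_rot']); cur=np.arctan2(-R[0,1],R[1,1]); d=yaw-cur
    d=(d+np.pi/2)%np.pi-np.pi/2
    return -np.degrees(d)
E
python3 - <<'E'
from h import *
print(np.round(rel([403,215,110]),1),yawturn(-.22))
c=load('top')
for q in [(527,308),(583,325),(638,341),(693,357)]+[(489,138),(427,341),(735,434),(786,226)]:
    u,v=165+(q[0]-1.6)/3.3,175+(q[1]-1.6)/3.3; print(np.round(onz(c,u,v,12),1))
E
```

```text
[-295.6 -151.4  139.5] -8.986781334875063
[ 455.8 -198.3   12. ]
[ 453.6 -259.1   12. ]
[ 452.2 -318.4   12. ]
[ 450.9 -377.3   12. ]
[ 627.2 -113.6   12. ]
[ 394.2 -106.1   12. ]
[ 384.1 -435.7   12. ]
[ 615.  -443.1   12. ]
```

Emit:
play_rows:
  motion:
    - [[-36,-19,10],[0,0,-2],100]
    - [[-73,-38,25],[0,0,-4],100]
    - [[-110,-57,45],[0,0,-6],100]
    - [[-147,-76,65],[0,0,-8],100]
    - [[-184,-95,85],[0,0,-9],100]
    - [[-221,-114,105],[0,0,-9],100]
    - [[-258,-133,122],[0,0,-9],100]
    - [[-296,-151,130],[0,0,-9],100]

```text
time_s: 0.82
position: [387.8, 231.3, 279.8]
tcp_rot: [[-0.976, 0.218, -0.001], [0.218, 0.976, -0.001], [0.001, -0.001, -1.0]]
wrist_force: [0.3, 0.7, 1.0]
grip_width: 85.4
gripper_force: 0.0
```

Emit:
play_rows:
  motion:
    - [[0,0,0],[0,0,0],100]
    - [[0,0,0],[0,0,0],100]
    - [[0,0,0],[0,0,0],100]
    - [[0,0,0],[0,0,0],100]

```text
time_s: 1.15
position: [387.1, 234.0, 281.5]
tcp_rot: [[-0.976, 0.217, 0.0], [0.217, 0.976, 0.0], [-0.0, 0.0, -1.0]]
wrist_force: [-0.8, -0.3, -1.2]
grip_width: 85.4
gripper_force: 0.0
```

```bash
python3 - <<'E'
from h import *
c=cam('wrist','w1.png'); s=env.observe(); print(np.round(s['position']+155*s['tcp_rot'][:,2],1),yawturn(-.22))
print(proj(c,[403,215,36]))
E
```

```text
[387.1 234.2 126.6] 0.117093270717758
[251.35726161 254.32716601]
```

View pics/w1.png

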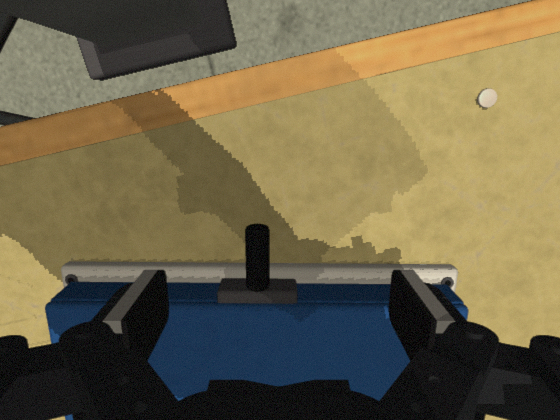

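```bash
python3 - <<'E'
from h import *
c=load('wrist')
tip=onz(c,257.5,227,36); b=onz(c,258,281,36); print(tip,b)
d=(b-tip)/np.linalg.norm(b-tip); print(d,np.arctan2(d[1],d[0]),np.linalg.norm(b-tip))
l=onz(c,71,279,12);r=onz(c,447,282,12); v=l-r; print(l,r,np.arctan2(v[1],v[0])-np.pi/2)
g=tip+18*np.array([np.cos(-.22),np.sin(-.22),0]); print(g, rel([g[0],g[1],37]))
E
```

```text
[386.54387152 222.81081807  36.        ] [421.48955308 214.81285969  36.        ]
[ 9.74795608e-01 -2.23099804e-01  7.92812053e-16] -0.2249932722355975 35.84923985342659
[403.15987618  83.4852582   12.        ] [462.49160779 339.97411182  12.        ] -3.368917061353139
[404.11002561 218.88268486  36.        ] [-19.88305919 -11.35380027  89.59316873]
```

Emit:
play_rows:
  motion:
    - [[-10,-6,10],[0,0,0.4],100]
    - [[-20,-11,25],[0,0,0.4],100]
    - [[-20,-11,45],[0,0,0.4],100]
    - [[-20,-11,65],[0,0,0.4],100]
    - [[-20,-11,80],[0,0,0.4],100]
    - [[-20,-11,90],[0,0,0.4],100]
    - [[-20,-11,90],[0,0,0.4],60]
    - [[-20,-11,90],[0,0,0.4],30]

```text
time_s: 1.87
position: [404.4, 218.3, 190.9]
tcp_rot: [[-0.975, 0.224, -0.001], [0.224, 0.975, -0.0], [0.001, -0.001, -1.0]]
wrist_force: [0.3, 1.0, 0.1]
grip_width: 63.9
gripper_force: 0.0
```

Emit:
play_rows:
  motion:
    - [[0,0,0],[0,0,0],0]
    - [[0,0,0],[0,0,0],0]
    - [[0,0,0],[0,0,0],0]
    - [[0,0,0],[0,0,0],0]
    - [[0,0,0],[0,0,0],0]
    - [[0,0,0],[0,0,0],0]

```text
time_s: 2.37
position: [404.6, 217.3, 191.8]
tcp_rot: [[-0.974, 0.225, 0.001], [0.225, 0.974, -0.003], [-0.001, -0.002, -1.0]]
wrist_force: [-3.4, -14.0, 15.6]
grip_width: 13.3
gripper_force: 58.3
```

Emit:
play_rows:
  motion:
    - [[-1,0,-22.5],[0,0,0],0]
    - [[-5.5,0,-45],[0,0,0],0]
    - [[-13,0,-67],[0,0,0],0]
    - [[-24,0,-87],[0,0,0],0]
    - [[-38,0,-105.5],[0,0,0],0]
    - [[-55,0,-121.5],[0,0,0],0]
    - [[-73.5,0,-135],[0,0,0],0]
    - [[-94,0,-146],[0,0,0],0]

```text
time_s: 3.03
position: [496.3, 196.0, 337.6]
tcp_rot: [[-0.974, 0.225, -0.001], [0.225, 0.974, -0.002], [0.001, -0.003, -1.0]]
wrist_force: [6.2, -3.5, -21.9]
grip_width: 13.2
gripper_force: 58.6
```

Emit:
play_rows:
  motion:
    - [[-19,0,-6.5],[0,0,0],0]
    - [[-41.5,0,-11],[0,0,0],0]
    - [[-64.5,0,-12],[0,0,0],0]
    - [[-87.5,0,-9.5],[0,0,0],0]
    - [[-110,0,-4],[0,0,0],0]
    - [[-131,0,5],[0,0,0],0]
    - [[-144.5,0,13],[0,0,0],0]
    - [[-153,0,19],[0,0,0],0]

```text
time_s: 3.7
position: [646.5, 162.0, 317.3]
tcp_rot: [[-0.974, 0.225, -0.0], [0.225, 0.974, -0.0], [0.0, -0.0, -1.0]]
wrist_force: [-0.5, 0.2, -0.6]
grip_width: -0.1
gripper_force: 0.0
```

Emit:
play_rows:
  motion:
    - [[0,0,0],[0,0,0],0]
    - [[0,0,0],[0,0,0],0]
    - [[0,0,0],[0,0,0],20]
    - [[0,0,0],[0,0,0],50]
    - [[0,0,0],[0,0,0],80]
    - [[0,0,0],[0,0,0],100]
    - [[0,0,0],[0,0,0],100]
    - [[0,0,0],[0,0,0],100]

```text
time_s: 4.37
position: [645.2, 162.7, 318.4]
tcp_rot: [[-0.974, 0.225, 0.0], [0.225, 0.974, 0.0], [-0.0, 0.0, -1.0]]
wrist_force: [0.5, -0.0, 0.4]
grip_width: 72.8
gripper_force: 0.0
```

Emit:
play_rows:
  motion:
    - [[0,0,-15],[0,0,0],100]
    - [[0,0,-35],[0,0,0],100]
    - [[5,0,-60],[0,0,0],100]
    - [[40,0,-75],[0,0,0],100]
    - [[80,0,-85],[0,0,0],100]
    - [[120,0,-85],[0,0,0],100]
    - [[160,0,-85],[0,0,0],100]
    - [[195,0,-85],[0,0,0],100]

```text
time_s: 5.03
position: [453.0, 206.5, 403.4]
tcp_rot: [[-0.974, 0.225, 0.0], [0.225, 0.974, 0.0], [-0.0, 0.0, -1.0]]
wrist_force: [-0.3, 1.0, 0.4]
grip_width: 85.4
gripper_force: 0.0
```

```bash
python3 - <<'E'
from h import *
c=cam('wrist','w2.png'); cam('top','t2.png');s=env.observe(); print(s['time_s'],np.round(s['position']+155*s['tcp_rot'][:,2],1))
E
```

```text
5.1333 [451.3 207.  248.9]
```

View pics/w2.png

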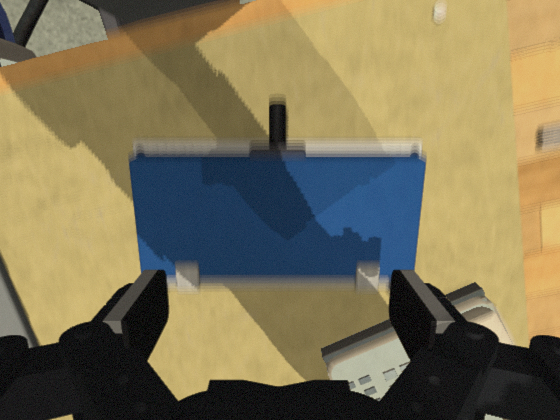

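The wrist view shows the lid shut again, with the handle at (278,122): the bar slipped out partway through the swing. I'll retry more slowly, gripping nearer the bar's end so the fingertips clear the bracket, and check after each call.

```bash
python3 - <<'E'
from h import *
print(np.round(rel([398,220,36]),1),yawturn(-.226))
E
```

```text
[ 54.7   0.7 213. ] 0.09764419279847282
```

Emit:
play_rows:
  motion:
    - [[20,1,30],[0,0,0],100]
    - [[40,1,65],[0,0,0],100]
    - [[54,1,100],[0,0,0],100]
    - [[55,1,135],[0,0,0],80]
    - [[55,1,165],[0,0,0],60]
    - [[55,1,190],[0,0,0],45]
    - [[55,1,205],[0,0,0],40]
    - [[55,1,213],[0,0,0],35]

```text
time_s: 5.8
position: [401.7, 219.4, 188.3]
tcp_rot: [[-0.974, 0.225, -0.002], [0.225, 0.974, -0.001], [0.002, -0.002, -1.0]]
wrist_force: [-0.4, -0.6, -0.3]
grip_width: 29.8
gripper_force: 0.0
```

Emit:
play_rows:
  motion:
    - [[0,0,0],[0,0,0],25]
    - [[0,0,0],[0,0,0],0]
    - [[0,0,0],[0,0,0],0]
    - [[0,0,0],[0,0,0],0]
    - [[0,0,0],[0,0,0],0]
    - [[0,0,0],[0,0,0],0]
    - [[0,0,0],[0,0,0],0]
    - [[0,0,0],[0,0,0],0]

```text
time_s: 6.47
position: [401.5, 218.3, 190.7]
tcp_rot: [[-0.974, 0.226, -0.001], [0.226, 0.974, -0.004], [-0.0, -0.004, -1.0]]
wrist_force: [-3.1, -17.4, -1.4]
grip_width: 13.0
gripper_force: 58.4
```

```bash
python3 - <<'E'
from h import *
c=cam('wrist','w3.png');s=env.observe(); print(s['time_s'],np.round(s['position']+155*s['tcp_rot'][:,2],1),s['wrist_force'])
E
```

```text
6.5167 [401.3 217.7  35.6] [ -3.90754611 -16.74997536  -1.46711076]
```

View pics/w3.png

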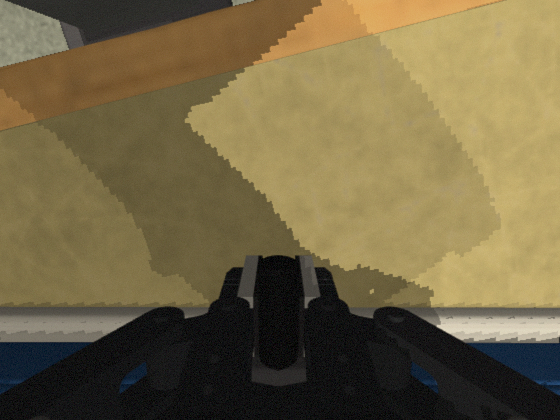

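Emit:
play_rows:
  motion:
    - [[0,-1,-14],[0,0,0],0]
    - [[-2,-1,-28],[0,0,0],0]
    - [[-4.5,-1,-42],[0,0,0],0]
    - [[-8.5,-1,-55.5],[0,0,0],0]
    - [[-14,-1,-68.5],[0,0,0],0]
    - [[-20,-1,-81],[0,0,0],0]
    - [[-27.5,-1,-93],[0,0,0],0]
    - [[-36,-1,-104.5],[0,0,0],0]

```text
time_s: 7.18
position: [437.0, 209.7, 296.1]
tcp_rot: [[-0.974, 0.226, 0.001], [0.226, 0.974, -0.002], [-0.001, -0.002, -1.0]]
wrist_force: [6.2, -11.3, -14.5]
grip_width: 13.1
gripper_force: 60.5
```

Emit:
play_rows:
  motion:
    - [[0,0,0],[0,0,0],0]
    - [[0,0,0],[0,0,0],0]

```text
time_s: 7.35
position: [436.9, 209.7, 296.0]
tcp_rot: [[-0.974, 0.226, 0.0], [0.226, 0.974, -0.002], [-0.001, -0.002, -1.0]]
wrist_force: [-3.5, -9.7, -2.3]
grip_width: 12.9
gripper_force: 61.7
```

```bash
python3 - <<'E'
from h import *
c=cam('wrist','w4.png');s=env.observe(); print(s['time_s'],np.round(s['position']+155*s['tcp_rot'][:,2],1),s['wrist_force'],s['gripper_force'])
E
```

```text
7.4 [436.8 209.4 140.8] [ -3.33693769 -11.29062728  -1.37331867] 61.733248829841614
```

View pics/w4.png

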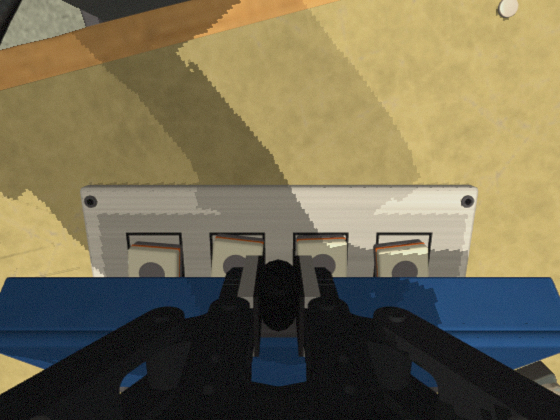

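The lid is at about 0.7 rad and the bar is still gripped. All four housings are visible underneath, at (155,262), (238,252), (320,250) and (402,260).

Emit:
play_rows:
  motion:
    - [[-9.5,-0.5,-10.5],[0,0,0],0]
    - [[-20,-0.5,-20],[0,0,0],0]
    - [[-31,-0.5,-28.5],[0,0,0],0]
    - [[-43,-0.5,-36],[0,0,0],0]
    - [[-55.5,-0.5,-42.5],[0,0,0],0]
    - [[-55.5,-0.5,-42.5],[0,0,0],0]
    - [[-55.5,-0.5,-42.5],[0,0,0],0]

```text
time_s: 7.98
position: [491.4, 196.9, 338.3]
tcp_rot: [[-0.974, 0.226, 0.001], [0.226, 0.974, -0.001], [-0.001, -0.001, -1.0]]
wrist_force: [0.1, -6.0, -5.4]
grip_width: 12.9
gripper_force: 59.6
```

```bash
python3 - <<'E'
from h import *
c=cam('wrist','w5.png');s=env.observe(); print(s['time_s'],np.round(s['position']+155*s['tcp_rot'][:,2],1),s['wrist_force'],s['gripper_force'],s['grip_width'])
E
```

```text
8.0333 [491.3 196.7 183.2] [ 1.00156456 -6.14150725 -6.44852364] 59.635069370269775 12.92262986629023
```

View pics/w5.png

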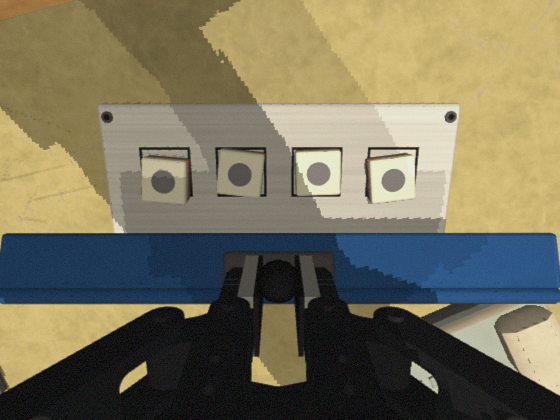

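Emit:
play_rows:
  motion:
    - [[-15.5,-0.5,-5.5],[0,0,0],0]
    - [[-30.5,-0.5,-9.5],[0,0,0],0]
    - [[-46,-0.5,-12],[0,0,0],0]
    - [[-62,-0.5,-13],[0,0,0],0]
    - [[-77.5,-0.5,-12.5],[0,0,0],0]
    - [[-93,-0.5,-10.5],[0,0,0],0]
    - [[-108.5,-0.5,-7],[0,0,0],0]
    - [[-108.5,-0.5,-7],[0,0,0],0]

```text
time_s: 8.7
position: [598.4, 172.1, 344.9]
tcp_rot: [[-0.974, 0.226, 0.002], [0.226, 0.974, 0.0], [-0.002, 0.001, -1.0]]
wrist_force: [0.4, 0.2, 0.2]
grip_width: 0.2
gripper_force: 0.0
```

```bash
python3 - <<'E'
from h import *
c=cam('wrist','w6.png'); t=cam('top','t6.png')
for n,c in (('w',c),('t',t)):
    hsv=cv2.cvtColor(c['pixels'].astype(np.uint8),cv2.COLOR_RGB2HSV).astype(int); H,S,V=[hsv[...,i] for i in range(3)]
    m=(H>100)&(H<125)&(S>120)
    if n=='t': m[:180]=0;m[300:]=0;m[:,:160]=0;m[:,280:]=0
    for a,ce,mm in blobs(m,100):
        ys,xs=np.nonzero(mm); print(n,a,ce,xs.min(),xs.max(),ys.min(),ys.max())
E
```

```text
w 63895 [279.01563503  75.3988575 ] 0 559 1 144
t 183 [247.26775956 227.52459016] 239 258 219 235
```

View pics/w6.png

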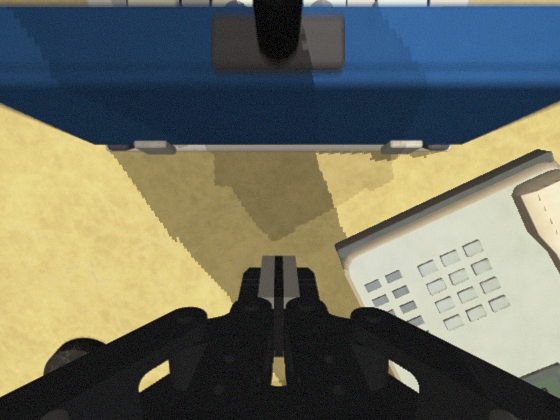

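The wrist view shows the lid falling shut in front of the gripper, with the bracket at (279,42): the bar slipped out again near vertical. I'll check where the bar sat between the pads in the previous frame.

```bash
python3 - <<'E'
from h import *
d=cv2.imread('pics/w5.png'); 
c=load('wrist'); s=env.observe(); R=s['tcp_rot'];g=s['position']+155*R[:,2]
print(c['t'])
for dz in (-20,-15,0,15):
  for dx in (-11,0,11): print(dx,dz,np.round(proj(c,g+R@[dx,0,dz])))
E
```

```text
[-304.32874072 -541.85302177  169.87897144]
-11 -20 [274. 358.]
0 -20 [274. 328.]
11 -20 [274. 297.]
-11 -15 [275. 348.]
0 -15 [274. 320.]
11 -15 [274. 289.]
-11 0 [275. 323.]
0 0 [275. 297.]
11 0 [275. 269.]
-11 15 [275. 302.]
0 15 [275. 278.]
11 15 [275. 253.]
```

```bash
python3 - <<'E'
from h import *
print(np.round(rel([402,218.5,37]),1),yawturn(-.226))
r=157;p0=-.026
P=[p0+.09*i for i in range(1,26)]
def pose(i):
    ph=p0+.09*i; b=np.radians(min(2.6*i,60))
    f=r*(np.cos(p0)-np.cos(ph)); u=r*(np.sin(ph)-np.sin(p0))
    # world-plane: forward/up of TCP
    return np.array([f-155*np.sin(b), u+155*np.cos(b)-155]),b
for k in (0,8,16,20):
    q0,b0=pose(k); print('call from',k)
    for i in range(k+1,k+9):
        q,b=pose(i); d=q-q0 # fwd,up -> tool: x_t=(-cos b0 fwd, -sin b0 up)... 
        x=np.array([-np.cos(b0),-np.sin(b0)]); z=np.array([np.sin(b0),-np.cos(b0)])
        print(i,np.round(d@x,1),np.round(d@z,1),np.round(np.degrees(b0-b),1))
E
```

```text
[200.3   0.7 153. ] -0.07267920423361013
call from 0
1 6.8 -14.0 -2.6
2 12.2 -27.5 -5.2
3 16.4 -40.6 -7.8
4 19.4 -53.0 -10.4
5 21.0 -64.7 -13.0
6 21.4 -75.6 -15.6
7 20.7 -85.5 -18.2
8 18.8 -94.4 -20.8
call from 8
9 -5.6 -6.2 -2.6
10 -11.7 -11.0 -5.2
11 -18.2 -14.2 -7.8
12 -25.1 -15.9 -10.4
13 -32.3 -16.0 -13.0
14 -39.6 -14.5 -15.6
15 -47.0 -11.5 -18.2
16 -54.3 -6.8 -20.8
call from 16
17 -4.5 8.3 -2.6
18 -8.3 17.9 -5.2
19 -11.2 28.8 -7.8
20 -13.2 40.8 -10.4
21 -14.2 53.9 -13.0
22 -14.3 68.0 -15.6
23 -13.3 83.0 -18.2
24 -17.3 96.5 -18.4
call from 20
21 1.3 13.1 -2.6
22 3.8 26.9 -5.2
23 7.5 41.5 -7.8
24 6.0 55.5 -8.0
25 5.3 69.6 -8.0
26 5.8 83.8 -8.0
27 7.5 97.8 -8.0
28 10.5 111.6 -8.0
```

Emit:
play_rows:
  motion:
    - [[20,0,-25],[0,0,0],60]
    - [[55,0,-40],[0,0,0],100]
    - [[92,0,-40],[0,0,0],100]
    - [[130,0,-40],[0,0,0],100]
    - [[168,0,-30],[0,0,0],100]
    - [[200,1,-10],[0,0,0],100]
    - [[200,1,25],[0,0,0],100]
    - [[200,1,60],[0,0,0],80]

```text
time_s: 9.47
position: [400.1, 219.4, 285.4]
tcp_rot: [[-0.975, 0.222, 0.004], [0.222, 0.975, 0.002], [-0.004, 0.003, -1.0]]
wrist_force: [-0.1, 1.0, -1.1]
grip_width: 75.2
gripper_force: 0.0
```

```bash
python3 - <<'E'
from h import *
c=cam('wrist','w7.png'); print(rel([402,218.5,37]))
# handle location check
g=cv2.cvtColor(c['pixels'].astype(np.uint8),cv2.COLOR_RGB2GRAY); m=(g<40); m[300:]=0;m[:150]=0
for a,ce,mm in blobs(m,100):
    ys,xs=np.nonzero(mm); print(a,ce,xs.min(),xs.max(),ys.min(),ys.max())
print(proj(c,[386.5,222.8,36]))
E
```

```text
[-3.7697308   1.62909544 86.73688338]
6632 [260.16148975 260.35569964] 71 468 196 299
192 [134.54166667 289.65625   ] 123 147 278 299
143 [421.66433566 289.82517483] 411 432 279 299
[275.00097722 198.65996265]
```

Emit:
play_rows:
  motion:
    - [[-3,1,20],[0,0,0],70]
    - [[-3,1,45],[0,0,0],60]
    - [[-3,1,65],[0,0,0],50]
    - [[-3,1,78],[0,0,0],40]
    - [[-3,1,86],[0,0,0],35]
    - [[-3,1,86],[0,0,0],25]
    - [[-3,1,86],[0,0,0],10]
    - [[-3,1,86],[0,0,0],0]

```text
time_s: 10.18
position: [404.3, 217.8, 199.0]
tcp_rot: [[-0.974, 0.226, -0.001], [0.226, 0.974, -0.004], [-0.0, -0.004, -1.0]]
wrist_force: [-2.9, -16.7, -1.3]
grip_width: 12.9
gripper_force: 58.5
```

Emit:
play_rows:
  motion:
    - [[0,0,0],[0,0,0],0]
    - [[0,0,0],[0,0,0],0]
    - [[0,0,0],[0,0,0],0]
    - [[0,0,0],[0,0,0],0]

```text
time_s: 10.52
position: [404.3, 217.7, 199.0]
tcp_rot: [[-0.974, 0.226, -0.001], [0.226, 0.974, -0.004], [-0.0, -0.004, -1.0]]
wrist_force: [-1.8, -15.9, -1.6]
grip_width: 12.7
gripper_force: 58.5
```

Emit:
play_rows:
  motion:
    - [[7,0,-14],[0,-2.6,0],0]
    - [[12,0,-27.5],[0,-5.2,0],0]
    - [[16.5,0,-40.5],[0,-7.8,0],0]
    - [[19.5,0,-53],[0,-10.4,0],0]
    - [[21,0,-64.5],[0,-13,0],0]
    - [[21.5,0,-75.5],[0,-15.6,0],0]
    - [[20.5,0,-85.5],[0,-18.2,0],0]
    - [[19,0,-94.5],[0,-20.8,0],0]

```text
time_s: 11.18
position: [386.1, 221.9, 293.9]
tcp_rot: [[-0.909, 0.227, 0.348], [0.211, 0.974, -0.085], [-0.358, -0.004, -0.934]]
wrist_force: [-0.6, -13.7, -7.4]
grip_width: 11.9
gripper_force: 59.3
```

Emit:
play_rows:
  motion:
    - [[5.6,0,8],[0,2.6,0],0]
    - [[10,0,17.5],[0,5.2,0],0]
    - [[13,0,28],[0,7.8,0],0]
    - [[14.5,0,39.5],[0,10.4,0],0]
    - [[14.5,0,52],[0,13,0],0]
    - [[13,0,65],[0,15.6,0],0]
    - [[9.6,0,78.5],[0,18.2,0],0]
    - [[16,0,95],[0,20.8,0],0]

```text
time_s: 11.85
position: [404.5, 218.0, 200.0]
tcp_rot: [[-0.974, 0.226, -0.002], [0.226, 0.974, -0.002], [0.002, -0.003, -1.0]]
wrist_force: [17.3, -57.3, 117.7]
grip_width: 12.0
gripper_force: 100.9
```

```bash
python3 - <<'E'
from h import *
s=env.observe(); print(s['wrist_force'],s['grip_width'],rel([402.5,218,30]))
E
```

```text
[ 17.32315573 -57.32539595 117.73836951] 11.974357417532941 [ 1.66191353  0.07799652 15.03181271]
```

Emit:
play_rows:
  motion:
    - [[0,0,-4],[0,0,0],0]
    - [[0,0,-5],[0,0,0],15]
    - [[0,0,-5],[0,0,0],30]
    - [[0,0,-3],[0,0,0],35]
    - [[0,0,0],[0,0,0],35]
    - [[0,0,0],[0,0,0],35]

```text
time_s: 12.35
position: [404.8, 219.3, 198.5]
tcp_rot: [[-0.974, 0.225, 0.001], [0.225, 0.974, 0.001], [-0.0, 0.001, -1.0]]
wrist_force: [-0.7, -0.2, -0.4]
grip_width: 29.9
gripper_force: 0.0
```

```bash
python3 - <<'E'
from h import *
c=cam('wrist','w8.png');s=env.observe(); print(s['wrist_force'],s['grip_width'],s['position'],rel([402.5,218,30]),yawturn(-.226))
E
```

```text
[-0.33338285  0.14023996 -0.57680291] 30.01507113788763 [404.68589006 219.28036567 198.47292798] [ 1.86669531 -1.79527357 13.47206699] -0.028500613433322653
```

View pics/w8.png

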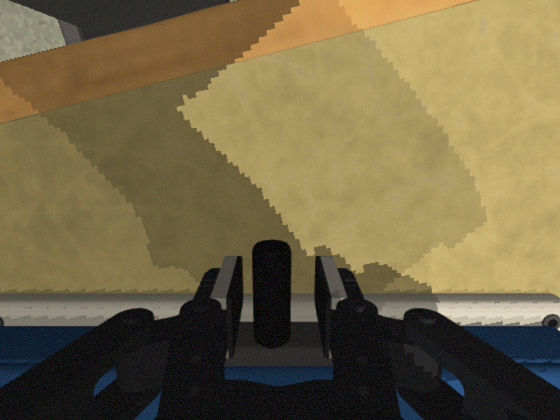

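The handle bar at (272,290) sits between the pads, about 5 px left of centre, and sticks out past their front. I'll lower by 12 mm, centre it and regrip.

Emit:
play_rows:
  motion:
    - [[2,-1.8,6],[0,0,0],35]
    - [[2,-1.8,12],[0,0,0],35]
    - [[2,-1.8,12],[0,0,0],35]
    - [[2,-1.8,12],[0,0,0],20]
    - [[2,-1.8,12],[0,0,0],0]
    - [[2,-1.8,12],[0,0,0],0]
    - [[2,-1.8,12],[0,0,0],0]
    - [[2,-1.8,12],[0,0,0],0]

```text
time_s: 13.07
position: [402.1, 217.5, 186.1]
tcp_rot: [[-0.974, 0.225, -0.001], [0.225, 0.974, -0.001], [0.0, -0.001, -1.0]]
wrist_force: [-1.3, -5.4, -0.7]
grip_width: 13.4
gripper_force: 58.3
```

Emit:
play_rows:
  motion:
    - [[6.5,0,-14],[0,-2.6,0],0]
    - [[11.5,0,-27.5],[0,-5.2,0],0]
    - [[15.5,0,-40.5],[0,-7.8,0],0]
    - [[18.5,0,-53],[0,-10.4,0],0]
    - [[20,0,-65],[0,-13,0],0]
    - [[20,0,-76],[0,-15.6,0],0]
    - [[19,0,-86],[0,-18.2,0],0]
    - [[17,0,-94.5],[0,-20.8,0],0]

```text
time_s: 13.73
position: [385.2, 221.3, 280.9]
tcp_rot: [[-0.911, 0.225, 0.347], [0.21, 0.974, -0.081], [-0.356, -0.001, -0.934]]
wrist_force: [0.3, -3.3, -9.9]
grip_width: 13.1
gripper_force: 69.8
```

```bash
python3 - <<'E'
from h import *
s=env.observe(); print(s['wrist_force'],s['grip_width'],s['position']+150*s['tcp_rot'][:,2])
r=157;p0=-.026;L=150
def pose(i):
    ph=p0+.09*i; b=np.radians(min(2.6*i,60))
    return np.array([r*(np.cos(p0)-np.cos(ph))-L*np.sin(b), r*(np.sin(ph)-np.sin(p0))+L*np.cos(b)-L]),b
for k in (8,13,16,20):
    q0,b0=pose(k); print('call from',k)
    for i in range(k+1,k+9):
        q,b=pose(i); d=q-q0
        x=np.array([-np.cos(b0),-np.sin(b0)]); z=np.array([np.sin(b0),-np.cos(b0)])
        print(i,np.round(d@x,1),np.round(d@z,1),np.round(np.degrees(b0-b),1))
E
```

```text
[ 0.27350191 -3.27000052 -9.89151243] 13.141723612215893 [437.18030083 209.21287708 140.73486941]
call from 8
9 -5.8 -6.2 -2.6
10 -12.1 -11.0 -5.2
11 -18.9 -14.2 -7.8
12 -26.0 -16.0 -10.4
13 -33.4 -16.1 -13.0
14 -40.9 -14.7 -15.6
15 -48.5 -11.7 -18.2
16 -56.0 -7.2 -20.8
call from 13
14 -7.0 3.1 -2.6
15 -13.7 7.7 -5.2
16 -20.0 13.8 -7.8
17 -25.9 21.4 -10.4
18 -31.1 30.4 -13.0
19 -35.7 40.7 -15.6
20 -39.5 52.3 -18.2
21 -42.6 65.0 -20.8
call from 16
17 -4.7 8.3 -2.6
18 -8.7 17.9 -5.2
19 -11.8 28.8 -7.8
20 -14.1 40.8 -10.4
21 -15.4 53.8 -13.0
22 -15.6 67.9 -15.6
23 -14.8 82.7 -18.2
24 -18.8 96.3 -18.4
call from 20
21 1.1 13.1 -2.6
22 3.4 26.9 -5.2
23 6.9 41.4 -7.8
24 5.3 55.5 -8.0
25 4.6 69.6 -8.0
26 5.1 83.7 -8.0
27 6.8 97.7 -8.0
28 9.8 111.5 -8.0
```

Emit:
play_rows:
  motion:
    - [[-6,0,-6],[0,-2.6,0],0]
    - [[-12,0,-11],[0,-5.2,0],0]
    - [[-19,0,-14],[0,-7.8,0],0]
    - [[-26,0,-16],[0,-10.4,0],0]
    - [[-33.5,0,-16],[0,-13,0],0]
    - [[-41,0,-14.5],[0,-15.6,0],0]
    - [[-48.5,0,-11.5],[0,-18.2,0],0]
    - [[-56,0,-7],[0,-20.8,0],0]

```text
time_s: 14.4
position: [434.1, 210.0, 306.8]
tcp_rot: [[-0.728, 0.225, 0.647], [0.167, 0.974, -0.15], [-0.665, -0.001, -0.747]]
wrist_force: [-0.6, -1.1, -8.4]
grip_width: 13.3
gripper_force: 58.3
```

Still held at about 1.41 rad. Continuing past vertical.

Emit:
play_rows:
  motion:
    - [[-4.5,0,8.5],[0,-2.6,0],0]
    - [[-8.5,0,18],[0,-5.2,0],0]
    - [[-12,0,29],[0,-7.8,0],0]
    - [[-14,0,41],[0,-10.4,0],0]
    - [[-15.5,0,54],[0,-13,0],0]
    - [[-15.5,0,68],[0,-15.6,0],0]
    - [[-15,0,83],[0,-18.2,0],0]
    - [[-19,0,96],[0,-18.4,0],0]

```text
time_s: 15.07
position: [509.2, 192.5, 245.5]
tcp_rot: [[-0.488, 0.223, 0.844], [0.11, 0.975, -0.194], [-0.866, -0.002, -0.501]]
wrist_force: [-6.0, 1.1, -5.0]
grip_width: 12.6
gripper_force: 58.2
```

Emit:
play_rows:
  motion:
    - [[0,0,0],[0,0,0],15]
    - [[0,0,0],[0,0,0],40]
    - [[0,0,0],[0,0,0],70]
    - [[0,0,0],[0,0,0],70]
    - [[0,0,-15],[0,0,0],70]
    - [[0,0,-40],[0,0,0],70]
    - [[0,0,-75],[0,0,0],70]
    - [[0,0,-110],[0,0,0],70]

```text
time_s: 15.73
position: [416.4, 214.2, 304.3]
tcp_rot: [[-0.486, 0.226, 0.844], [0.113, 0.974, -0.195], [-0.866, 0.001, -0.499]]
wrist_force: [-0.5, 0.3, 0.2]
grip_width: 59.8
gripper_force: 0.0
```

Emit:
play_rows:
  motion:
    - [[10,0,-20],[0,6.5,0],85]
    - [[20,0,-35],[0,13,0],85]
    - [[35,0,-45],[0,19.5,0],85]
    - [[45,0,-50],[0,26,0],85]
    - [[50,0,-50],[0,32.5,0],85]
    - [[50,0,-50],[0,39,0],85]
    - [[50,0,-50],[0,45.5,0],85]
    - [[50,0,-50],[0,52,0],85]

```text
time_s: 16.4
position: [350.7, 230.1, 286.6]
tcp_rot: [[-0.962, 0.225, 0.158], [0.222, 0.974, -0.033], [-0.161, 0.003, -0.987]]
wrist_force: [0.1, -0.3, -1.3]
grip_width: 72.6
gripper_force: 0.0
```

```bash
python3 - <<'E'
from h import *
c=cam('wrist','w9.png');s=env.observe(); print(s['time_s'],s['wrist_force'],s['position'],s['tcp_rot'])
E
```

```text
16.45 [-3.82699897 -0.8915978  -0.15207463] [351.13656053 230.09679765 286.44002313] [[-0.96297455  0.22517769  0.14823976]
 [ 0.22293788  0.97431464 -0.03177567]
 [-0.15158734  0.0024491  -0.98844083]]
```

```bash
python3 - <<'E'
from h import *
s=env.observe();R=s['tcp_rot']
print(R.T@(np.array([470,202,370])-s['position']))
E
```

```text
[-133.39294204   -0.40507976  -64.08101076]
```

Emit:
play_rows:
  motion:
    - [[-33,0,-16],[0,4.3,0],85]
    - [[-66,0,-32],[0,8.6,0],85]
    - [[-100,0,-48],[0,8.6,0],85]
    - [[-133,0,-64],[0,8.6,0],85]
    - [[-133,0,-64],[0,8.6,0],85]
    - [[-133,0,-64],[0,8.6,0],85]
    - [[-133,0,-64],[0,8.6,0],85]
    - [[-133,0,-64],[0,8.6,0],85]

```text
time_s: 17.12
position: [467.3, 202.8, 369.4]
tcp_rot: [[-0.974, 0.224, 0.016], [0.224, 0.975, -0.004], [-0.016, -0.001, -1.0]]
wrist_force: [-0.4, -0.3, -0.5]
grip_width: 72.5
gripper_force: 0.0
```

```bash
python3 - <<'E'
from h import *
c=cam('wrist','w10.png');s=env.observe(); print(s['time_s'],s['position'],np.round(s['tcp_rot'],3).tolist())
E
```

```text
17.1667 [467.32368775 202.80596294 369.39557634] [[-0.975, 0.224, 0.015], [0.224, 0.975, -0.004], [-0.016, -0.001, -1.0]]
```

View pics/w10.png

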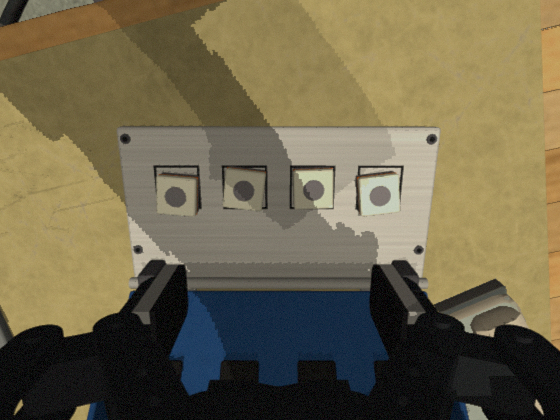

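The wrist view shows the lid lying open and four housings with discs at (175,197), (244,191), (314,190) and (378,195). The neighbouring housings leave room to pinch along the fixture's x.

```bash
cat >> h.py <<'E'
def discs(c,guess,z=30,w=22,th=None):
    g=cv2.GaussianBlur(cv2.cvtColor(np.array(c['pixels']).astype(np.uint8),cv2.COLOR_RGB2GRAY),(3,3),0); out=[]
    for u,v in guess:
        p=g[v-w//2:v+w//2,u-w//2:u+w//2]; t=(p.min()/2+np.percentile(p,80)/2)
        b=[x for x in blobs(p<t,20)]; b=min(b,key=lambda x:np.hypot(*(x[1]-w/2)))
        uv=b[1]+[u-w//2,v-w//2]; out.append((b[0],np.round(uv,1),np.round(onz(c,*uv,z),1)))
    return out
E
python3 - <<'E'
from h import *
c=load('wrist')
for o in discs(c,[(175,197),(244,191),(314,190),(378,195)],w=26): print(o)
# plate bolts for frame check
for uv in [(125,139),(432,139),(138,250),(418,250)]: print(np.round(onz(c,*uv,12),1))
s=env.observe(); print(np.round(s['joint_pos'],2), rel([475,198,100]))
E
```

```text
(np.int32(337), array([175. , 196.6]), array([459.4, 115.7,  30. ]))
(np.int32(319), array([243.5, 190.3]), array([467.1, 173.8,  30. ]))
(np.int32(404), array([311. , 191.4]), array([480.8, 229.2,  30. ]))
(np.int32(334), array([379.8, 195.6]), array([497.4, 285.3,  30. ]))
[404.4  83.2  12. ]
[463.4 340.3  12. ]
[504.8  60.1  12. ]
[563.5 316.4  12. ]
[ 0.41  0.23 -0.1   1.23 -0.01  0.64] [ -4.29540926  -2.757989   114.4994296 ]
```

```bash
python3 - <<'E'
from h import *
print(rel([459.4,115.7,60]))
E
```

```text
[ -6.86968259 -86.43095367 154.61000302]
```

Emit:
play_rows:
  motion:
    - [[-3,-30,0],[0,0.9,0],85]
    - [[-6,-60,0],[0,0.9,0],85]
    - [[-7,-87,0],[0,0.9,0],85]
    - [[-7,-87,0],[0,0.9,0],85]

```text
time_s: 17.5
position: [454.1, 113.5, 369.7]
tcp_rot: [[-0.974, 0.226, -0.001], [0.226, 0.974, -0.002], [0.0, -0.002, -1.0]]
wrist_force: [0.4, 0.9, 0.6]
grip_width: 72.3
gripper_force: 0.0
```

Emit:
play_rows:
  motion:
    - [[0,0,10],[0,0,7],85]
    - [[0,0,20],[0,0,14],85]
    - [[0,0,30],[0,0,21],85]
    - [[0,0,40],[0,0,28],85]
    - [[0,0,50],[0,0,35],85]
    - [[0,0,60],[0,0,42],85]
    - [[0,0,70],[0,0,49],85]
    - [[0,0,80],[0,0,56],85]

```text
time_s: 18.17
position: [454.9, 116.8, 289.2]
tcp_rot: [[-0.354, 0.935, -0.0], [0.935, 0.354, -0.0], [-0.0, -0.0, -1.0]]
wrist_force: [-1.3, -0.4, -0.3]
grip_width: 72.4
gripper_force: 0.0
```

Emit:
play_rows:
  motion:
    - [[0,0,0],[0,0,7],85]
    - [[0,0,0],[0,0,14],85]
    - [[0,0,0],[0,0,21],85]
    - [[0,0,0],[0,0,28],85]
    - [[0,0,0],[0,0,34],85]
    - [[0,0,0],[0,0,34],85]
    - [[0,0,0],[0,0,34],85]

```text
time_s: 18.75
position: [455.2, 116.6, 289.7]
tcp_rot: [[0.221, 0.975, -0.0], [0.975, -0.221, -0.0], [-0.0, 0.0, -1.0]]
wrist_force: [-0.2, -0.5, 0.6]
grip_width: 72.1
gripper_force: 0.0
```

```bash
python3 - <<'E'
from h import *
s=env.observe();print(rel([459.4,115.7,31]),yawturn(-.226-np.pi/2),s['tcp_rot'][:,2],np.round(s['joint_pos'],2),s['grip_width'])
E
```

```text
[8.49730152e-02 4.32457661e+00 1.03733928e+02] 0.2005805503901059 [-5.97521551e-05 -2.70163220e-04 -9.99999962e-01] [ 0.25  0.21 -0.34  1.02 -0.    2.04] 72.12386319372563
```

Emit:
play_rows:
  motion:
    - [[0,4,25],[0,0,0],80]
    - [[0,4,50],[0,0,0],80]
    - [[0,4,75],[0,0,0],75]
    - [[0,4,95],[0,0,0],70]
    - [[0,4,103],[0,0,0],70]
    - [[0,4,103],[0,0,0],40]
    - [[0,4,103],[0,0,0],20]
    - [[0,4,103],[0,0,0],0]

```text
time_s: 19.42
position: [460.0, 115.5, 188.2]
tcp_rot: [[0.224, 0.975, 0.001], [0.975, -0.224, 0.0], [0.001, 0.001, -1.0]]
wrist_force: [-0.7, 0.4, -0.7]
grip_width: 33.0
gripper_force: 58.0
```

Emit:
play_rows:
  motion:
    - [[0,0,0],[0,0,0],0]
    - [[0,0,0],[0,0,0],0]
    - [[0,0,0],[0,0,0],0]
    - [[0,0,0],[0,0,0],0]
    - [[0,0,-15],[0,0,0],0]
    - [[0,0,-45],[0,0,0],0]
    - [[0,0,-85],[0,0,0],0]
    - [[0,0,-110],[0,0,0],0]

```text
time_s: 20.08
position: [459.8, 115.3, 300.3]
tcp_rot: [[0.225, 0.974, 0.002], [0.974, -0.225, 0.001], [0.001, 0.002, -1.0]]
wrist_force: [1.9, 0.2, 0.3]
grip_width: 33.0
gripper_force: 58.3
```

```bash
python3 - <<'E'
from h import *
s=env.observe();print(s['position'],s['grip_width'],rel([475,-250,170]),yawturn(-.03-np.pi/2))
E
```

```text
[459.75305442 115.33952857 300.34785791] 32.98208234155176 [-352.72675513   96.59903967  -24.81372462] -11.255359209001124
```

Emit:
play_rows:
  motion:
    - [[-38,10,-3],[0,0,-2],0]
    - [[-77,21,-6],[0,0,-4],0]
    - [[-116,32,-9],[0,0,-6],0]
    - [[-154,42,-12],[0,0,-8],0]
    - [[-192,53,-15],[0,0,-10],0]
    - [[-230,63,-18],[0,0,-11.3],0]
    - [[-268,73,-20],[0,0,-11.3],0]
    - [[-306,84,-25],[0,0,-11.3],0]

```text
time_s: 20.75
position: [472.1, -203.7, 322.3]
tcp_rot: [[0.029, 1.0, 0.0], [1.0, -0.029, -0.0], [-0.0, 0.0, -1.0]]
wrist_force: [1.0, 1.3, -0.2]
grip_width: 33.0
gripper_force: 58.3
```

Emit:
play_rows:
  motion:
    - [[-35,0,0],[0,0,0],0]
    - [[-48,0,0],[0,0,0],0]
    - [[-48,0,0],[0,0,0],0]
    - [[-48,0,0],[0,0,0],0]
    - [[-48,0,0],[0,0,0],0]

```text
time_s: 21.17
position: [471.2, -249.0, 322.0]
tcp_rot: [[0.029, 1.0, -0.0], [1.0, -0.029, 0.0], [0.0, -0.0, -1.0]]
wrist_force: [0.4, 0.5, -0.1]
grip_width: 32.6
gripper_force: 58.3
```

```bash
python3 - <<'E'
from h import *
c=cam('wrist','w11.png'); s=env.observe(); print(s['position'],np.round(s['tcp_rot'],3).tolist())
hsv=cv2.cvtColor(c['pixels'].astype(np.uint8),cv2.COLOR_RGB2HSV).astype(int); H,S,V=[hsv[...,i] for i in range(3)]
m=(H>18)&(H<36)&(S>140)&(V>110)
for a,ce,mm in blobs(cv2.dilate(m.astype(np.uint8),np.ones((3,3))),150):
    (x,y),wh,an=cv2.minAreaRect(np.argwhere(mm)[:,::-1].astype(np.float32)); print(a,np.round(ce),(x,y),wh,an,np.round(onz(c,x,y,12),1))
m=(H>45)&(H<80)&(S>120)
for a,ce,mm in blobs(m,60): print('green',a,ce,onz(c,*ce,70))
E
```

```text
[ 471.32948126 -248.67802212  322.02950007] [[0.028, 1.0, 0.0], [1.0, -0.028, 0.0], [0.0, 0.0, -1.0]]
1045 [254. 130.] (253.5, 130.5) (57.0, 57.0) 90.0 [ 454.3 -196.6   12. ]
221 [ 72. 179.] (70.5, 178.5) (19.0, 21.0) 90.0 [ 314.2 -228.2   12. ]
926 [255. 209.] (255.0, 209.5) (51.0, 54.0) 90.0 [ 452.6 -256.6   12. ]
798 [ 82. 229.] (81.69200134277344, 229.5560302734375) (71.4647445678711, 31.215513229370117) 79.69515228271484 [ 315.6 -269.1   12. ]
179 [419. 252.] (420.5, 251.5) (9.0, 23.0) 90.0 [ 583.5 -295.4   12. ]
192 [ 84. 288.] (84.35000610351562, 288.54998779296875) (27.828041076660156, 11.70042610168457) 71.56505584716797 [ 308.9 -320.3   12. ]
218 [ 90. 317.] (90.90243530273438, 317.8780517578125) (20.53385353088379, 16.203584671020508) 77.90524291992188 [ 309.7 -347.7   12. ]
454 [257. 352.] (256.5, 346.9999694824219) (48.99999237060547, 31.999996185302734) -0.0 [ 448.2 -380.3   12. ]
green 2297 [246.85023944  21.62951676] [ 457.32471029 -135.36544183   70.        ]
```

View pics/w11.png

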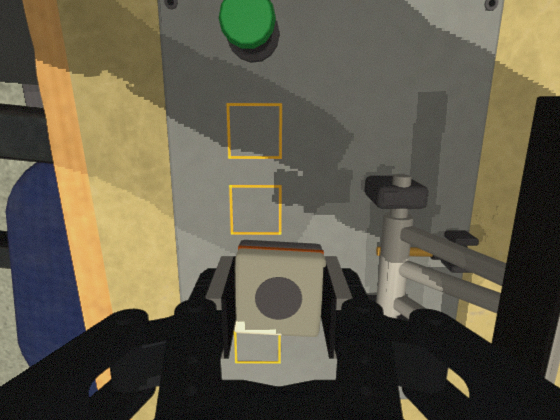

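The wrist view shows the held housing's disc at (278,298), squares at (254,130) and (255,209), and the plunger at (247,21). Jig yaw is about -0.028.

```bash
python3 - <<'E'
from h import *
c=load('wrist'); s=env.observe(); p=onz(c,278.5,298,s['position'][2]-157.5); print('disc offset',p-s['position'])
print(rel([449.2,-376.6,32.5]))
E
```

```text
disc offset [  -0.33097716    0.49693215 -157.5       ]
[-128.56880206  -18.50582712  134.49728026]
```

Emit:
play_rows:
  motion:
    - [[-38,-5,0],[0,0,0],0]
    - [[-76,-10,0],[0,0,0],0]
    - [[-112,-15,10],[0,0,0],0]
    - [[-129,-18.5,40],[0,0,0],0]
    - [[-129,-18.5,75],[0,0,0],0]
    - [[-129,-18.5,105],[0,0,0],0]
    - [[-129,-18.5,125],[0,0,0],0]
    - [[-129,-18.5,134],[0,0,0],0]

```text
time_s: 21.88
position: [448.6, -376.5, 185.7]
tcp_rot: [[0.028, 1.0, -0.003], [1.0, -0.028, 0.002], [0.002, -0.003, -1.0]]
wrist_force: [-17.3, 5.8, 41.4]
grip_width: 32.8
gripper_force: 62.6
```

Emit:
play_rows:
  motion:
    - [[0,0,0],[0,0,0],0]
    - [[0,0,0],[0,0,0],0]
    - [[0,0,0],[0,0,0],55]
    - [[0,0,0],[0,0,0],75]
    - [[0,0,-5],[0,0,0],80]
    - [[0,0,-40],[0,0,0],80]
    - [[0,0,-80],[0,0,0],80]
    - [[0,0,-115],[0,0,0],80]

```text
time_s: 22.55
position: [448.8, -377.8, 305.5]
tcp_rot: [[0.029, 1.0, 0.0], [1.0, -0.029, -0.0], [-0.0, 0.0, -1.0]]
wrist_force: [1.9, -0.7, -0.2]
grip_width: 68.3
gripper_force: 0.0
```

```bash
python3 - <<'E'
from h import *
s=env.observe();print(s['position'],s['wrist_force'],rel([467.1,173.8,120]),yawturn(-.226-np.pi/2))
E
```

```text
[ 448.79633963 -377.75850804  305.46568322] [ 1.90171646 -0.68665976 -0.20193999] [551.89449104   2.07900596  30.357708  ] 11.27008801593088
```

Emit:
play_rows:
  motion:
    - [[40,0,0],[0,0,0],80]
    - [[80,0,0],[0,0,2],80]
    - [[120,0,0],[0,0,4],80]
    - [[160,0,0],[0,0,6],80]
    - [[200,0,0],[0,0,8],80]
    - [[240,0,0],[0,0,10],80]
    - [[280,0,0],[0,0,11.3],80]
    - [[320,1,0],[0,0,11.3],80]

```text
time_s: 23.22
position: [458.9, -56.4, 303.7]
tcp_rot: [[0.227, 0.974, 0.001], [0.974, -0.227, -0.0], [0.0, 0.001, -1.0]]
wrist_force: [1.5, -1.4, 0.6]
grip_width: 68.5
gripper_force: 0.0
```

```bash
python3 - <<'E'
from h import *
print(rel([454,120,160]),yawturn(-.226-np.pi/2))
E
```

```text
[170.66813738 -44.90360626 -11.27616755] -0.14296466110422493
```

Emit:
play_rows:
  motion:
    - [[37,-9,-5],[0,0,0],80]
    - [[75,-19,-10],[0,0,0],80]
    - [[112,-29,-10],[0,0,0],80]
    - [[148,-39,-10],[0,0,0],80]
    - [[170,-45,-10],[0,0,0],80]
    - [[170,-45,-10],[0,0,0],80]
    - [[170,-45,-10],[0,0,0],80]

```text
time_s: 23.8
position: [453.6, 118.5, 313.4]
tcp_rot: [[0.222, 0.975, 0.001], [0.975, -0.222, 0.0], [0.0, 0.001, -1.0]]
wrist_force: [0.0, -1.0, -0.4]
grip_width: 68.2
gripper_force: 0.0
```

```bash
python3 - <<'E'
from h import *
c=cam('wrist','w12.png')
gs=[proj(c,p).astype(int) for p in ([467.1,173.8,30],[481.5,231,30],[497.4,285.3,30])]; print(gs)
for o in discs(c,gs,w=40): print(o)
print(rel([467.1,173.8,33]),yawturn(-.226-np.pi/2))
E
```

```text
[array([280, 125]), array([282,  27]), array([288, -80])]
(np.int32(749), array([283.2, 130.1]), array([468.3, 170.4,  30. ]))
(np.int32(711), array([280.6,  27.9]), array([480.2, 231. ,  30. ]))
(np.int32(185), array([276.6, -96. ]), array([492.2, 294.2,  30. ]))
[ 57.78363733   0.38079251 125.33018996] 0.02458214282830353
```

Emit:
play_rows:
  motion:
    - [[28,1,0],[0,0,0],80]
    - [[56,1,10],[0,0,0],80]
    - [[56,1,45],[0,0,0],80]
    - [[56,1,80],[0,0,0],80]
    - [[56,1,110],[0,0,0],70]
    - [[56,1,124],[0,0,0],70]
    - [[56,1,124],[0,0,0],30]
    - [[56,1,124],[0,0,0],0]

```text
time_s: 24.52
position: [467.4, 170.8, 189.0]
tcp_rot: [[0.226, 0.974, -0.001], [0.974, -0.226, -0.0], [-0.001, -0.001, -1.0]]
wrist_force: [-0.1, -0.2, 0.3]
grip_width: 36.6
gripper_force: 0.7
```

Emit:
play_rows:
  motion:
    - [[0,0,0],[0,0,0],0]
    - [[0,0,0],[0,0,0],0]
    - [[0,0,0],[0,0,0],0]
    - [[0,0,0],[0,0,0],0]
    - [[0,0,-15],[0,0,0],0]
    - [[0,0,-45],[0,0,0],0]
    - [[0,0,-85],[0,0,0],0]
    - [[0,0,-115],[0,0,0],0]

```text
time_s: 25.18
position: [467.2, 171.8, 306.7]
tcp_rot: [[0.225, 0.974, 0.001], [0.974, -0.225, 0.0], [0.001, 0.001, -1.0]]
wrist_force: [1.2, 0.4, -0.7]
grip_width: 33.2
gripper_force: 56.8
```

```bash
python3 - <<'E'
from h import *
s=env.observe();print(s['position'],s['grip_width'],rel([450.9,-316.6,150]),yawturn(-.028-np.pi/2))
E
```

```text
[467.19247084 171.81193431 306.70901724] 33.17165301882519 [-479.68696346   93.6888892     1.49979999] -11.379043886830333
```

Emit:
play_rows:
  motion:
    - [[-39,8,0],[0,0,-2],0]
    - [[-78,16,0],[0,0,-4],0]
    - [[-117,24,0],[0,0,-6],0]
    - [[-157,32,0],[0,0,-8],0]
    - [[-197,40,0],[0,0,-10],0]
    - [[-237,48,0],[0,0,-11.4],0]
    - [[-277,56,0],[0,0,-11.4],0]
    - [[-316,63,0],[0,0,-11.4],0]

```text
time_s: 25.85
position: [457.2, -152.3, 304.5]
tcp_rot: [[0.027, 1.0, 0.001], [1.0, -0.027, -0.0], [-0.0, 0.001, -1.0]]
wrist_force: [0.1, 1.1, -1.0]
grip_width: 33.5
gripper_force: 56.8
```

```bash
python3 - <<'E'
from h import *
c=cam('wrist'); s=env.observe()
q=proj(c,s['position']-[0,0,157]).astype(int); d=discs(c,[q],z=s['position'][2]-158,w=60)[0]; print(d,d[2]-s['position'])
print(rel([450.9,-316.6,34]),yawturn(-.028-np.pi/2))
E
```

```text
(np.int32(1120), array([278.7, 294.1]), array([ 457.3, -150.3,  146.5])) [   0.39141356    7.37847576 -157.9747208 ]
[-158.22738773   -1.33345287  115.94472544] -0.19667131004294336
```

Emit:
play_rows:
  motion:
    - [[-38,-1,0],[0,0,0],0]
    - [[-76,-1,0],[0,0,0],0]
    - [[-114,-1,0],[0,0,0],0]
    - [[-150,-1,10],[0,0,0],0]
    - [[-159,-1,45],[0,0,0],0]
    - [[-159,-1,80],[0,0,0],0]
    - [[-159,-1,105],[0,0,0],0]
    - [[-159,-1,115.5],[0,0,0],0]

```text
time_s: 26.57
position: [451.4, -308.9, 186.1]
tcp_rot: [[0.028, 1.0, -0.002], [1.0, -0.028, 0.001], [0.001, -0.002, -1.0]]
wrist_force: [-11.7, 7.9, 71.0]
grip_width: 32.4
gripper_force: 76.4
```

Emit:
play_rows:
  motion:
    - [[0,0,0],[0,0,0],0]
    - [[0,0,0],[0,0,0],0]
    - [[0,0,0],[0,0,0],55]
    - [[0,0,0],[0,0,0],75]
    - [[0,0,-5],[0,0,0],80]
    - [[0,0,-40],[0,0,0],80]
    - [[0,0,-80],[0,0,0],80]
    - [[0,0,-115],[0,0,0],80]

```text
time_s: 27.23
position: [452.0, -308.9, 306.1]
tcp_rot: [[0.028, 1.0, 0.0], [1.0, -0.028, -0.0], [-0.0, 0.0, -1.0]]
wrist_force: [0.7, -0.8, 0.1]
grip_width: 68.3
gripper_force: 0.0
```

```bash
python3 - <<'E'
from h import *
s=env.observe();print(s['position'],s['wrist_force'],rel([467,175,150]),yawturn(-.226-np.pi/2))
E
```

```text
[ 452.0328793  -308.89887664  306.06134298] [ 0.681856   -0.78759571  0.11177956] [484.17245264   1.53818063   0.92289886] 11.366747595719284
```

Emit:
play_rows:
  motion:
    - [[0,0,40],[0,0,0],80]
    - [[0,0,80],[0,0,0],75]
    - [[0,0,110],[0,0,0],70]
    - [[0,0,117],[0,0,0],50]
    - [[0,0,117],[0,0,0],20]
    - [[0,0,117],[0,0,0],0]
    - [[0,0,117],[0,0,0],0]
    - [[0,0,117],[0,0,0],0]

```text
time_s: 27.9
position: [452.9, -309.6, 188.1]
tcp_rot: [[0.028, 1.0, 0.002], [1.0, -0.028, -0.001], [-0.001, 0.002, -1.0]]
wrist_force: [0.6, -0.2, -0.7]
grip_width: 32.8
gripper_force: 63.6
```

Emit:
play_rows:
  motion:
    - [[0,0,0],[0,0,0],0]
    - [[0,0,-4],[0,0,0],0]
    - [[-8,0.5,-4],[0,0,0],0]
    - [[-8,0.5,-4],[0,0,0],0]
    - [[-8,0.5,0],[0,0,0],0]
    - [[-8,0.5,0],[0,0,0],0]
    - [[-8,0.5,0],[0,0,0],50]
    - [[-8,0.5,0],[0,0,0],75]

```text
time_s: 28.57
position: [452.4, -317.1, 186.1]
tcp_rot: [[0.028, 1.0, -0.0], [1.0, -0.028, 0.0], [0.0, -0.0, -1.0]]
wrist_force: [0.3, 0.0, 0.2]
grip_width: 53.6
gripper_force: 0.0
```

Emit:
play_rows:
  motion:
    - [[0,0,-5],[0,0,0],80]
    - [[0,0,-45],[0,0,0],80]
    - [[0,0,-85],[0,0,0],80]
    - [[20,0,-117],[0,0,0],80]
    - [[60,0,-117],[0,0,0],80]
    - [[100,0,-117],[0,0,0],80]
    - [[100,0,-117],[0,0,0],80]
    - [[100,0,-117],[0,0,0],80]

```text
time_s: 29.23
position: [455.4, -215.6, 303.9]
tcp_rot: [[0.025, 1.0, 0.0], [1.0, -0.025, -0.0], [-0.0, 0.0, -1.0]]
wrist_force: [0.3, -0.3, -0.9]
grip_width: 68.2
gripper_force: 0.0
```

```bash
python3 - <<'E'
from h import *
s=env.observe();c=cam('wrist','w13.png')
print(s['position'],rel([467,175,150]),yawturn(-.226-np.pi/2))
E
```

```text
[ 455.40493566 -215.58174678  303.88003668] [391.91491561   1.26461864  -1.41655004] 11.450138010262249
```

Next is housing C, at about (481,231).

Emit:
play_rows:
  motion:
    - [[39,0,0],[0,0,2],80]
    - [[78,0,0],[0,0,4],80]
    - [[117,0,0],[0,0,6],80]
    - [[156,0,0],[0,0,8],80]
    - [[195,0,0],[0,0,10],80]
    - [[234,0,0],[0,0,11.4],80]
    - [[273,0,0],[0,0,11.4],80]
    - [[312,0,0],[0,0,11.4],80]

```text
time_s: 29.95
position: [464.2, 95.6, 303.4]
tcp_rot: [[0.226, 0.974, 0.0], [0.974, -0.226, -0.0], [-0.0, 0.0, -1.0]]
wrist_force: [1.2, -0.0, 0.2]
grip_width: 68.3
gripper_force: 0.0
```

Emit:
play_rows:
  motion:
    - [[39,-9,0],[0,0,0],80]
    - [[76,-18,0],[0,0,0],80]
    - [[76,-18,0],[0,0,0],80]
    - [[76,-18,0],[0,0,0],80]
    - [[76,-18,0],[0,0,0],80]

```text
time_s: 30.37
position: [463.9, 172.1, 303.1]
tcp_rot: [[0.225, 0.974, -0.001], [0.974, -0.225, -0.001], [-0.001, -0.0, -1.0]]
wrist_force: [-1.0, 0.1, -0.7]
grip_width: 68.0
gripper_force: 0.0
```

```bash
python3 - <<'E'
from h import *
c=cam('wrist','w14.png')
gs=[proj(c,p).astype(int) for p in ([481,231,30],[497.4,285.3,30])]; print(gs)
for o in discs(c,gs,w=40): print(o)
print(rel([481,231,33.5]),yawturn(-.226-np.pi/2))
E
```

```text
[array([284, 118]), array([291,  19])]Traceback (most recent call last):
  File "<stdin>", line 4, in <module>
  File "h.py", line 33, in discs
    p=g[v-w//2:v+w//2,u-w//2:u+w//2]; t=(p.min()/2+np.percentile(p,80)/2)
                                         ~~~~~^^
    return umr_minimum(a, axis, None, out, keepdims, initial, where)
ValueError: zero-size array to reduction operation minimum which has no identity
```

```bash
python3 - <<'E'
from h import *
c=load('wrist')
for o in discs(c,[(284,118)],w=50)+discs(c,[(288,20)],w=38): print(o)
s=env.observe();print(s['position'],rel([481,231,33.5]),yawturn(-.226-np.pi/2))
E
```

```text
(np.int32(638), array([283.4, 118.7]), array([480.2, 231.3,  30. ]))
(np.int32(785), array([292.2,  19.7]), array([497.7, 285.2,  30. ]))
[463.93327575 171.64276088 303.17181729] [ 61.82357899   3.27878197 114.63779153] -0.12037048229518237
```

Emit:
play_rows:
  motion:
    - [[30,3,0],[0,0,0],80]
    - [[61.5,3,5],[0,0,0],80]
    - [[61.5,3,40],[0,0,0],80]
    - [[61.5,3,75],[0,0,0],80]
    - [[61.5,3,105],[0,0,0],70]
    - [[61.5,3,114.5],[0,0,0],70]
    - [[61.5,3,114.5],[0,0,0],30]
    - [[61.5,3,114.5],[0,0,0],0]

```text
time_s: 31.08
position: [480.9, 231.3, 189.9]
tcp_rot: [[0.226, 0.974, 0.0], [0.974, -0.226, 0.0], [0.0, 0.0, -1.0]]
wrist_force: [1.0, 0.3, 0.7]
grip_width: 36.7
gripper_force: 0.0
```

Emit:
play_rows:
  motion:
    - [[0,0,0],[0,0,0],0]
    - [[0,0,0],[0,0,0],0]
    - [[0,0,0],[0,0,0],0]
    - [[0,0,0],[0,0,0],0]
    - [[0,0,-15],[0,0,0],0]
    - [[0,0,-45],[0,0,0],0]
    - [[0,0,-85],[0,0,0],0]
    - [[0,0,-115],[0,0,0],0]

```text
time_s: 31.75
position: [480.2, 232.0, 307.1]
tcp_rot: [[0.225, 0.974, 0.002], [0.974, -0.225, 0.001], [0.001, 0.001, -1.0]]
wrist_force: [0.5, 0.9, 0.0]
grip_width: 32.3
gripper_force: 59.4
```

```bash
python3 - <<'E'
from h import *
s=env.observe();print(s['position'],s['grip_width'],rel([452.6,-256.6,148]),yawturn(-.028-np.pi/2))
E
```

```text
[480.19534114 232.03206175 307.1169965 ] 32.289803673966325 [-482.52676301   82.67435818    3.66280812] -11.379957449568401
```

Emit:
play_rows:
  motion:
    - [[-39,7,0],[0,0,-2],0]
    - [[-78,14,0],[0,0,-4],0]
    - [[-117,21,0],[0,0,-6],0]
    - [[-157,28,0],[0,0,-8],0]
    - [[-197,35,0],[0,0,-10],0]
    - [[-237,42,0],[0,0,-11.4],0]
    - [[-277,49,0],[0,0,-11.4],0]
    - [[-316,56,0],[0,0,-11.4],0]

```text
time_s: 32.42
position: [463.3, -90.4, 304.8]
tcp_rot: [[0.027, 1.0, 0.002], [1.0, -0.027, -0.0], [-0.0, 0.002, -1.0]]
wrist_force: [2.1, 0.0, -0.2]
grip_width: 32.7
gripper_force: 59.3
```

Emit:
play_rows:
  motion:
    - [[-39,0,0],[0,0,0],0]
    - [[-78,0,0],[0,0,0],0]
    - [[-117,0,0],[0,0,0],0]
    - [[-155,0,0],[0,0,0],0]
    - [[-165,0,0],[0,0,0],0]
    - [[-165,0,0],[0,0,0],0]
    - [[-165,0,0],[0,0,0],0]
    - [[-165,0,0],[0,0,0],0]

```text
time_s: 33.08
position: [459.3, -252.6, 304.2]
tcp_rot: [[0.027, 1.0, 0.0], [1.0, -0.027, 0.0], [0.0, 0.0, -1.0]]
wrist_force: [0.6, -0.5, -0.3]
grip_width: 32.3
gripper_force: 59.3
```

```bash
python3 - <<'E'
from h import *
c=cam('wrist'); s=env.observe()
q=proj(c,s['position']-[0,0,157]).astype(int); d=discs(c,[q],z=s['position'][2]-158,w=60)[0]; print(d,d[2]-s['position'])
print(s['position'],rel([452.6,-256.6,35]),yawturn(-.028-np.pi/2))
E
```

```text
(np.int32(1528), array([278.4, 294.6]), array([ 459.1, -250.8,  146.2])) [  -0.27265042    1.58117392 -157.96173666]
[ 459.37265042 -252.38117392  304.16173666] [ -4.42785172  -6.73003792 114.15944807] 0.08154942434800298
```

Emit:
play_rows:
  motion:
    - [[-6,-6.5,35],[0,0,0],0]
    - [[-6,-6.5,70],[0,0,0],0]
    - [[-6,-6.5,98],[0,0,0],0]
    - [[-6,-6.5,110],[0,0,0],0]
    - [[-6,-6.5,114.5],[0,0,0],0]
    - [[-6,-6.5,114.5],[0,0,0],0]
    - [[-6,-6.5,114.5],[0,0,0],50]
    - [[-6,-6.5,114.5],[0,0,0],75]

```text
time_s: 33.8
position: [453.0, -258.4, 189.8]
tcp_rot: [[0.026, 1.0, 0.001], [1.0, -0.026, -0.0], [-0.0, 0.001, -1.0]]
wrist_force: [0.4, -0.2, 0.3]
grip_width: 53.5
gripper_force: 0.0
```

Emit:
play_rows:
  motion:
    - [[0,0,-5],[0,0,0],80]
    - [[0,0,-45],[0,0,0],80]
    - [[0,0,-85],[0,0,0],80]
    - [[30,0,-117],[0,0,0],80]
    - [[70,0,-117],[0,0,0],80]
    - [[110,0,-117],[0,0,0],80]
    - [[150,0,-117],[0,0,2],80]
    - [[190,0,-117],[0,0,4],80]

```text
time_s: 34.47
position: [457.4, -67.4, 307.3]
tcp_rot: [[0.099, 0.995, 0.001], [0.995, -0.099, -0.0], [0.0, 0.001, -1.0]]
wrist_force: [1.2, -0.1, -0.8]
grip_width: 68.4
gripper_force: 0.0
```

```bash
python3 - <<'E'
from h import *
s=env.observe();print(s['position'],rel([483,228,148]),yawturn(-.226-np.pi/2))
E
```

```text
[457.44687543 -67.40349709 307.25365154] [296.47818958  -4.04323847   4.25529543] 7.264453251165559
```

Emit:
play_rows:
  motion:
    - [[39,-0.5,0],[0,0,2],80]
    - [[78,-1,1],[0,0,4],80]
    - [[117,-1.5,2],[0,0,6],80]
    - [[156,-2,3],[0,0,7.3],80]
    - [[195,-2.5,4],[0,0,7.3],80]
    - [[234,-3,4],[0,0,7.3],80]
    - [[272,-3.5,4],[0,0,7.3],80]
    - [[296,-4,4],[0,0,7.3],80]

```text
time_s: 35.13
position: [482.3, 229.2, 303.0]
tcp_rot: [[0.221, 0.975, 0.001], [0.975, -0.221, 0.001], [0.001, 0.001, -1.0]]
wrist_force: [0.3, 0.0, -0.4]
grip_width: 68.5
gripper_force: 0.0
```

Emit:
play_rows:
  motion:
    - [[0,0,0],[0,0,0],80]
    - [[0,0,0],[0,0,0],80]
    - [[0,0,0],[0,0,0],80]
    - [[0,0,0],[0,0,0],80]

```text
time_s: 35.47
position: [482.6, 224.9, 302.7]
tcp_rot: [[0.224, 0.975, 0.0], [0.975, -0.224, -0.0], [-0.0, 0.0, -1.0]]
wrist_force: [1.4, 0.1, 0.3]
grip_width: 68.1
gripper_force: 0.0
```

```bash
python3 - <<'E'
from h import *
c=cam('wrist','w15.png')
g=proj(c,[497.5,285.3,30]).astype(int); d=discs(c,[g],w=50)[0]; print(g,d)
s=env.observe();print(s['position'],rel([d[2][0],d[2][1],33.5]),yawturn(-.226-np.pi/2))
E
```

```text
[280 117] (np.int32(550), array([281. , 117.4]), array([497.6, 285.4,  30. ]))
[482.68078348 224.76624722 302.6382631 ] [ 62.4358327    0.89871221 114.13825215] -0.007583225242986481
```

Emit:
play_rows:
  motion:
    - [[30,1,0],[0,0,0],80]
    - [[62,1,5],[0,0,0],80]
    - [[62,1,40],[0,0,0],80]
    - [[62,1,75],[0,0,0],80]
    - [[62,1,105],[0,0,0],70]
    - [[62,1,114],[0,0,0],70]
    - [[62,1,114],[0,0,0],30]
    - [[62,1,114],[0,0,0],0]

```text
time_s: 36.18
position: [498.0, 285.5, 189.5]
tcp_rot: [[0.224, 0.975, 0.0], [0.975, -0.224, 0.0], [0.0, 0.0, -1.0]]
wrist_force: [0.2, -0.0, 0.2]
grip_width: 36.7
gripper_force: 1.2
```

Emit:
play_rows:
  motion:
    - [[0,0,0],[0,0,0],0]
    - [[0,0,0],[0,0,0],0]
    - [[0,0,0],[0,0,0],0]
    - [[0,0,0],[0,0,0],0]
    - [[0,0,-15],[0,0,0],0]
    - [[0,0,-45],[0,0,0],0]
    - [[0,0,-85],[0,0,0],0]
    - [[0,0,-115],[0,0,0],0]

```text
time_s: 36.85
position: [497.4, 285.9, 306.6]
tcp_rot: [[0.223, 0.975, 0.002], [0.975, -0.223, 0.001], [0.001, 0.001, -1.0]]
wrist_force: [0.9, 1.0, -0.8]
grip_width: 33.3
gripper_force: 56.7
```

Emit:
play_rows:
  motion:
    - [[-39,7,0],[0,0,-2],0]
    - [[-78,14,0],[0,0,-4],0]
    - [[-117,21,0],[0,0,-6],0]
    - [[-157,28,0],[0,0,-8],0]
    - [[-197,35,0],[0,0,-10],0]
    - [[-237,42,0],[0,0,-11.4],0]
    - [[-277,50,0],[0,0,-11.4],0]
    - [[-316,58,0],[0,0,-11.4],0]

```text
time_s: 37.52
position: [483.0, -37.0, 304.3]
tcp_rot: [[0.026, 1.0, 0.002], [1.0, -0.026, -0.0], [-0.0, 0.002, -1.0]]
wrist_force: [1.6, -0.8, -1.3]
grip_width: 33.6
gripper_force: 56.6
```

Emit:
play_rows:
  motion:
    - [[-39,0,0],[0,0,0],0]
    - [[-78,0,0],[0,0,0],0]
    - [[-117,0,0],[0,0,0],0]
    - [[-150,0,0],[0,0,0],0]
    - [[-160,0,0],[0,0,0],0]
    - [[-160,0,0],[0,0,0],0]
    - [[-160,0,0],[0,0,0],0]
    - [[-160,0,0],[0,0,0],0]

```text
time_s: 38.18
position: [479.4, -194.1, 303.7]
tcp_rot: [[0.025, 1.0, 0.0], [1.0, -0.025, 0.0], [0.0, 0.0, -1.0]]
wrist_force: [-0.5, 0.5, 0.5]
grip_width: 33.4
gripper_force: 56.7
```

```bash
python3 - <<'E'
from h import *
c=cam('wrist'); s=env.observe()
q=proj(c,s['position']-[0,0,157]).astype(int); d=discs(c,[q],z=s['position'][2]-158,w=60)[0]; print(d,d[2]-s['position'])
print(s['position'],s['grip_width'],rel([454.3,-196.6,35]),yawturn(-.028-np.pi/2))
E
```

```text
(np.int32(1536), array([278.7, 294.5]), array([ 479.4, -192.2,  145.6])) [-1.08306822e-01  1.73085539e+00 -1.58042236e+02]
[ 479.50830682 -193.93085539  303.64223578] 33.52301541239512 [ -3.32462993 -25.21080616 113.63468875] 0.18803955864652458
```

Emit:
play_rows:
  motion:
    - [[-5,-15,10],[0,0,0],0]
    - [[-5,-25,40],[0,0,0],0]
    - [[-5,-25,75],[0,0,0],0]
    - [[-5,-25,103],[0,0,0],0]
    - [[-5,-25,114],[0,0,0],0]
    - [[-5,-25,114],[0,0,0],0]
    - [[-5,-25,114],[0,0,0],50]
    - [[-5,-25,114],[0,0,0],75]

```text
time_s: 38.9
position: [454.6, -198.5, 189.6]
tcp_rot: [[0.025, 1.0, 0.0], [1.0, -0.025, -0.0], [-0.0, 0.0, -1.0]]
wrist_force: [0.5, -0.6, -0.8]
grip_width: 53.6
gripper_force: 0.0
```

Emit:
play_rows:
  motion:
    - [[0,0,-5],[0,0,0],80]
    - [[0,0,-45],[0,0,0],80]
    - [[0,0,-85],[0,0,0],80]
    - [[0,0,-120],[0,0,0],80]
    - [[-40,0,-160],[0,0,0],80]
    - [[-80,0,-170],[0,0,0],80]
    - [[-80,0,-170],[0,0,0],80]
    - [[-80,0,-170],[0,0,0],80]

```text
time_s: 39.57
position: [452.3, -281.7, 361.8]
tcp_rot: [[0.028, 1.0, 0.003], [1.0, -0.028, -0.003], [-0.002, 0.003, -1.0]]
wrist_force: [0.9, 0.2, 0.0]
grip_width: 68.2
gripper_force: 0.0
```

```bash
python3 - <<'E'
from h import *
s=env.observe();print(s['position'],s['time_s'])
c=cam('wrist','w16.png'); t=cam('top','t16.png')
for n,cc in (('wrist',c),('top',t)):
    for p in ([449.2,-376.6,30],[450.9,-316.6,30],[452.6,-256.6,30],[454.3,-196.6,30]): print(n,proj(cc,p))
im=cv2.cvtColor(t['pixels'][175:325,260:420].astype(np.uint8),cv2.COLOR_RGB2BGR)
a=cv2.resize(im,None,fx=2.8,fy=2.8); b=cv2.resize(cv2.cvtColor(c['pixels'].astype(np.uint8),cv2.COLOR_RGB2BGR),None,fx=.6,fy=.6)
o=np.zeros((420,800,3),np.uint8); o[:a.shape[0],:a.shape[1]]=a; o[:252,a.shape[1]:a.shape[1]+336]=b; cv2.imwrite('pics/combo16.png',o)
E
```

```text
[ 452.30049331 -281.69086219  361.78713823] 39.5667
wrist [276.9297576  295.04151407]
wrist [276.87395798 231.6871402 ]
wrist [276.81199718 161.33741352]
wrist [276.74279512  82.76603113]
top [375.08527636 282.10041342]
top [357.95858999 277.03162074]
top [340.93714832 271.99397614]
top [324.01998422 266.9871934 ]
```

View pics/combo16.png

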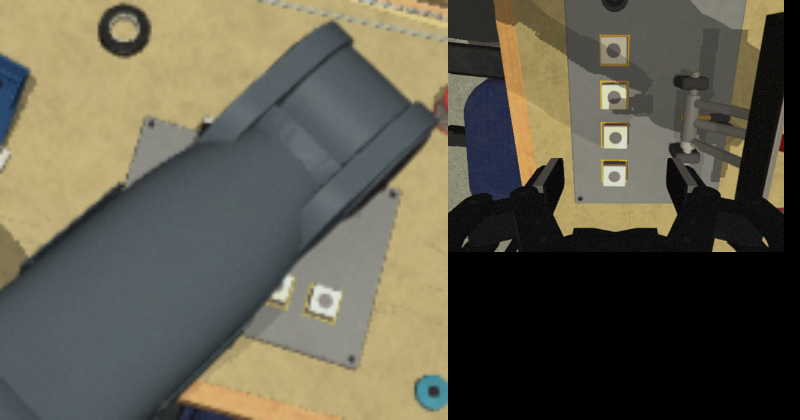

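All four discs match the square centres in the wrist view: rows 83, 162, 230 and 295 at column 277. For the clamp I'll straddle the bar and lever with the open fingers and use the rear finger to pull the lever forward.

```bash
python3 - <<'E'
from h import *
s=env.observe();R=s['tcp_rot'];print(R.T@(np.array([616.7,-291.2,362])-s['position']),yawturn(-.028-np.pi/2),s['position'])
E
```

```text
[ -7.54153371 164.86226486  -2.15805347] 0.07703931443114141 [ 452.0984028  -279.26723414  359.75910778]
```

Emit:
play_rows:
  motion:
    - [[-5,40,0],[0,0,0],100]
    - [[-5,80,0],[0,0,0],100]
    - [[-5,120,0],[0,0,0],100]
    - [[-5,150,0],[0,0,0],100]
    - [[-5,164,0],[0,0,0],100]
    - [[-5,164,0],[0,0,0],100]
    - [[-5,164,0],[0,0,0],100]
    - [[-5,164,0],[0,0,0],100]

```text
time_s: 40.33
position: [615.5, -287.8, 359.2]
tcp_rot: [[0.025, 1.0, -0.001], [1.0, -0.025, 0.0], [0.0, -0.001, -1.0]]
wrist_force: [-0.3, -0.5, -0.3]
grip_width: 85.4
gripper_force: 0.0
```

```bash
python3 - <<'E'
from h import *
s=env.observe();R=s['tcp_rot'];print(R.T@(np.array([616.7,-291.2,306])-s['position']),yawturn(-.028-np.pi/2),s['position'],R[:,2],s['grip_width'],np.round(s['joint_pos'],2))
c=cam('wrist','w17.png');t=cam('scene','s17.png')
hsv=cv2.cvtColor(c['pixels'].astype(np.uint8),cv2.COLOR_RGB2HSV).astype(int); H,S,V=[hsv[...,i] for i in range(3)]
for a,ce,mm in blobs(((H<6)|(H>174))&(S>140),80):
    ys,xs=np.nonzero(mm); print('red',a,ce,xs.min(),xs.max(),ys.min(),ys.max(),onz(c,*ce,145))
print(proj(c,[626.8,-291.5,137]))
# finger tips projection
for dy in (-42,42): print(proj(c,s['position']+R@[0,dy,160]))
E
```

```text
[-3.43291364  1.28352044 53.22498855] 0.15456980819350247 [ 615.54636347 -287.7562646   359.2272631 ] [-8.00760605e-04  3.86127699e-04 -9.99999605e-01] 85.39914807794389 [-0.44  0.62  0.45  1.41  0.    1.16]
red 2881 [291.87469629 243.73307879] 244 338 215 273 [ 622.12719884 -287.35158146  145.        ]
red 175 [385.69142857 360.85142857] 373 406 351 385 [ 674.89822511 -360.51287943  145.        ]
[300.05628663 245.33932161]
[169.35398612 296.37777163]
[389.04767731 296.37670123]
```

```bash
python3 - <<'E'
from h import *
c=load('wrist')
for z in (150,158): print(onz(c,338,244,z),onz(c,244,244,z-40))
g=cv2.cvtColor(c['pixels'].astype(np.uint8),cv2.COLOR_RGB2GRAY)
for v in (120,160,190):
    r=g[v,100:450]<55; d=np.flatnonzero(np.diff(np.r_[0,r,0])); print(v,[(a+100,b+100) for a,b in zip(d[::2],d[1::2]) if b-a>6])
for u in (180,200,220,240,260): print(u,onz(c,u,160,120)[0],onz(c,u,160,150)[0])
E
```

```text
[ 645.38214156 -286.14130463  150.        ] [ 593.35100571 -300.35746701  110.        ]
[ 644.09942913 -283.00640434  158.        ] [ 594.21934007 -297.27624063  118.        ]
120 [(np.int64(199), np.int64(221))]
160 [(np.int64(202), np.int64(222))]
190 [(np.int64(203), np.int64(223)), (np.int64(248), np.int64(264))]
180 561.3272687964994 569.3735552407833
200 572.4605179427473 578.896113122148
220 583.5931293178139 588.4181255012152
240 594.7251029765 597.9395924248571
260 605.8564389735999 607.4605139399412
```

Emit:
play_rows:
  motion:
    - [[-2,-4.5,10],[0,0,0],100]
    - [[-2,-4.5,20],[0,0,0],100]
    - [[-2,-4.5,30],[0,0,0],100]
    - [[-2,-4.5,36],[0,0,0],100]
    - [[-2,-4.5,42],[0,0,0],100]
    - [[-2,-4.5,47],[0,0,0],100]
    - [[-2,-4.5,52],[0,0,0],100]
    - [[-2,-4.5,52],[0,0,0],100]

```text
time_s: 41.1
position: [611.3, -290.4, 306.2]
tcp_rot: [[0.026, 1.0, -0.001], [1.0, -0.026, 0.001], [0.001, -0.001, -1.0]]
wrist_force: [-0.6, -1.1, -0.0]
grip_width: 85.6
gripper_force: 0.0
```

```bash
python3 - <<'E'
from h import *
c=cam('wrist','w18.png');t=cam('scene','s18.png');s=env.observe();print(s['position'],s['wrist_force'])
b=cv2.cvtColor(c['pixels'].astype(np.uint8),cv2.COLOR_RGB2BGR)[100:420,60:500]; a=cv2.cvtColor(t['pixels'].astype(np.uint8),cv2.COLOR_RGB2BGR)[150:320,270:450]
a=cv2.resize(a,(339,320)); cv2.imwrite('pics/combo18.png',np.hstack([b,a]))
E
```

```text
[ 611.47990334 -290.46271531  307.36734631] [ 0.01553253 -0.2227029   0.17819312]
```

View pics/combo18.png

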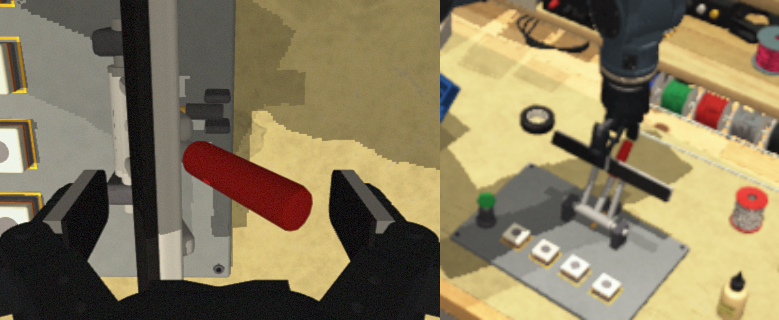

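The fingers straddle the bar and lever, with the lever's end at (290,210) just ahead of the right finger. Pulling towards the robot.

Emit:
play_rows:
  motion:
    - [[0,-10,5],[0,0,0],100]
    - [[0,-22,4],[0,0,0],100]
    - [[0,-34,2],[0,0,0],100]
    - [[0,-46,1],[0,0,0],100]
    - [[0,-60,0],[0,0,0],100]
    - [[0,-74,0],[0,0,0],100]
    - [[0,-86,0],[0,0,0],100]
    - [[0,-97,0],[0,0,0],100]

```text
time_s: 41.87
position: [514.7, -288.1, 308.9]
tcp_rot: [[0.026, 1.0, 0.004], [1.0, -0.026, -0.001], [-0.001, 0.004, -1.0]]
wrist_force: [5.8, -0.5, 4.7]
grip_width: 85.4
gripper_force: 3.2
```

```bash
python3 - <<'E'
from h import *
c=cam('wrist','w19.png');s=env.observe();print(s['position'],s['wrist_force'],s['grip_width'])
hsv=cv2.cvtColor(c['pixels'].astype(np.uint8),cv2.COLOR_RGB2HSV).astype(int); H,S,V=[hsv[...,i] for i in range(3)]
for a,ce,mm in blobs(((H<6)|(H>174))&(S>140),300):
    ys,xs=np.nonzero(mm); print('red',a,ce,xs.min(),xs.max(),ys.min(),ys.max())
E
```

```text
[ 513.29524186 -288.14805278  308.88657585] [ 5.55836296 -1.53994068  3.09803812] 85.17296455931313
red 6132 [375.7353229  317.64660796] 335 421 251 382
```

Emit:
play_rows:
  motion:
    - [[0,-10,2],[0,0,0],100]
    - [[0,-20,6],[0,0,0],100]
    - [[0,-28,11],[0,0,0],100]
    - [[0,-36,17],[0,0,0],100]
    - [[0,-42,24],[0,0,0],100]
    - [[0,-48,31],[0,0,0],100]
    - [[0,-54,34],[0,0,0],100]
    - [[0,-60,36],[0,0,0],100]

```text
time_s: 42.58
position: [454.3, -286.4, 271.2]
tcp_rot: [[0.026, 1.0, -0.0], [1.0, -0.026, 0.0], [0.0, -0.0, -1.0]]
wrist_force: [-0.2, 0.0, 0.3]
grip_width: 85.5
gripper_force: 0.0
```

```bash
python3 - <<'E'
from h import *
c=cam('wrist','w20.png');s=env.observe();print(s['position'],s['wrist_force'],s['grip_width'])
hsv=cv2.cvtColor(c['pixels'].astype(np.uint8),cv2.COLOR_RGB2HSV).astype(int); H,S,V=[hsv[...,i] for i in range(3)]
for a,ce,mm in blobs(((H<6)|(H>174))&(S>140),300):
    ys,xs=np.nonzero(mm); print('red',a,ce,xs.min(),xs.max(),ys.min(),ys.max())
print('shut exp',proj(c,[437.8,-286.2,76]),'open exp',proj(c,[626.8,-291.5,137]))
E
```

```text
[ 453.33538396 -286.31401404  270.99480514] [ 0.0821533  -0.69973904 -0.23103328] 85.33787839209057
red 6836 [316.46606202 311.24853716] 247 391 262 366
shut exp [244.30843882 259.75351615] open exp [824.8326903  338.83175394]
```

Emit:
play_rows:
  motion:
    - [[0,0,0],[0,0,0],100]
    - [[0,0,0],[0,0,0],100]
    - [[0,0,0],[0,0,0],100]
    - [[0,0,0],[0,0,0],100]

```text
time_s: 42.97
position: [454.8, -286.5, 271.6]
tcp_rot: [[0.026, 1.0, 0.0], [1.0, -0.026, -0.0], [-0.0, 0.0, -1.0]]
wrist_force: [0.3, -0.4, -0.8]
grip_width: 85.0
gripper_force: 0.0
```

```bash
python3 - <<'E'
from h import *
c=cam('wrist','w21.png');s=env.observe();print(s['position'],s['wrist_force'],s['grip_width'])
hsv=cv2.cvtColor(c['pixels'].astype(np.uint8),cv2.COLOR_RGB2HSV).astype(int); H,S,V=[hsv[...,i] for i in range(3)]
for a,ce,mm in blobs(((H<6)|(H>174))&(S>140),300):
    ys,xs=np.nonzero(mm); print('red',a,ce,xs.min(),xs.max(),ys.min(),ys.max())
print('shut exp',proj(c,[437.8,-286.2,76]),proj(c,[416,-286,82]),proj(c,[480,-286,65]))
E
```

```text
[ 454.78728618 -286.42283489  271.49435099] [-0.74966747  0.49826161  0.34975776] 85.57576540232536
red 4946 [263.21653862 257.78851597] 196 333 235 282
shut exp [242.94193176 259.24956422] [194.27706194 265.25728162] [328.95597259 248.02125883]
```

The lever's red region (196–333, 235–282) matches the predicted shut position, so the clamp has snapped over. Next is the plunger.

Emit:
play_rows:
  motion:
    - [[0,0,-30],[0,0,0],100]
    - [[10,0,-55],[0,0,0],60]
    - [[50,1,-55],[0,0,0],0]
    - [[90,1,-50],[0,0,0],0]
    - [[130,2,-40],[0,0,0],0]
    - [[154,2,-10],[0,0,0],0]
    - [[154,2,0],[0,0,0],0]
    - [[154,2,0],[0,0,0],0]

```text
time_s: 43.68
position: [459.8, -131.2, 269.4]
tcp_rot: [[0.023, 1.0, -0.003], [1.0, -0.023, 0.001], [0.001, -0.003, -1.0]]
wrist_force: [-1.6, -0.2, -0.3]
grip_width: 0.5
gripper_force: 0.0
```

Emit:
play_rows:
  motion:
    - [[0,0,0],[0,0,0],0]
    - [[0,0,0],[0,0,0],0]
    - [[0,0,0],[0,0,0],0]
    - [[0,0,0],[0,0,0],0]

```text
time_s: 44.02
position: [460.8, -133.4, 272.2]
tcp_rot: [[0.027, 1.0, 0.001], [1.0, -0.027, -0.0], [-0.0, 0.001, -1.0]]
wrist_force: [0.5, -0.2, 0.3]
grip_width: -0.3
gripper_force: 0.0
```

```bash
python3 - <<'E'
from h import *
t=cam('top');s=env.observe();print(s['position'],s['grip_width'],s['wrist_force'],rel([456.3,-132.5,70],173))
E
```

```text
[ 460.7401138  -133.21124387  271.99870977] -0.1842832390462432 [ 0.80950467 -0.27601587  0.69153293] [ 0.65151573 -4.66465053 28.99385087]
```

Emit:
play_rows:
  motion:
    - [[0.5,-4.5,10],[0,0,0],0]
    - [[0.5,-4.5,20],[0,0,0],0]
    - [[0.5,-4.5,27],[0,0,0],0]
    - [[0.5,-4.5,31],[0,0,0],0]
    - [[0.5,-4.5,34],[0,0,0],0]
    - [[0.5,-4.5,36],[0,0,0],0]
    - [[0.5,-4.5,38],[0,0,0],0]
    - [[0.5,-4.5,38],[0,0,0],0]

```text
time_s: 44.73
position: [456.0, -132.0, 233.5]
tcp_rot: [[0.026, 1.0, -0.0], [1.0, -0.026, -0.0], [-0.0, -0.0, -1.0]]
wrist_force: [-4.0, -0.4, 7.7]
grip_width: -0.2
gripper_force: 3.8
```

Emit:
play_rows:
  motion:
    - [[0,0,1],[0,0,0],0]
    - [[0,0,2],[0,0,0],0]
    - [[0,0,2],[0,0,0],0]
    - [[0,0,2],[0,0,0],0]

```text
time_s: 45.07
position: [456.0, -132.0, 233.0]
tcp_rot: [[0.026, 1.0, 0.001], [1.0, -0.026, -0.001], [-0.001, 0.001, -1.0]]
wrist_force: [-14.9, 1.8, 39.8]
grip_width: 0.3
gripper_force: 19.9
```

The plunger is at its stop: the force rose to 40 N with no further travel. I'll release it and go over to the open lid.

Emit:
play_rows:
  motion:
    - [[0,0,-4],[0,0,0],0]
    - [[0,0,-10],[0,0,0],0]
    - [[0,0,-25],[0,0,0],0]
    - [[0,0,-60],[0,0,0],0]
    - [[0,0,-100],[0,0,0],0]
    - [[20,10,-135],[0,0,2],50]
    - [[50,25,-150],[0,0,4],100]
    - [[85,40,-160],[0,0,6],100]

```text
time_s: 45.73
position: [499.0, -47.8, 394.3]
tcp_rot: [[0.134, 0.991, 0.004], [0.991, -0.134, -0.001], [0.0, 0.004, -1.0]]
wrist_force: [0.1, 0.6, 0.3]
grip_width: 35.6
gripper_force: 0.0
```

```bash
python3 - <<'E'
from h import *
s=env.observe();R=s['tcp_rot'];print(s['position'],R.T@(np.array([625,150,395])-s['position']),yawturn(-.226-np.pi/2))
E
```

```text
[498.95155997 -47.7793028  394.29083392] [212.9283928   98.31974364  -0.30383334] 5.223410771545026
```

Emit:
play_rows:
  motion:
    - [[37,17,0],[0,0,2],100]
    - [[74,34,0],[0,0,4],100]
    - [[111,51,0],[0,0,5.2],100]
    - [[148,68,0],[0,0,5.2],100]
    - [[185,85,0],[0,0,5.2],100]
    - [[213,98,0],[0,0,5.2],100]
    - [[213,98,0],[0,0,5.2],100]
    - [[213,98,0],[0,0,5.2],100]

```text
time_s: 46.4
position: [623.7, 152.0, 390.2]
tcp_rot: [[0.218, 0.976, -0.001], [0.976, -0.218, -0.0], [-0.0, -0.001, -1.0]]
wrist_force: [-0.1, -0.7, -1.0]
grip_width: 85.3
gripper_force: 0.0
```

```bash
python3 - <<'E'
from h import *
c=cam('wrist','w22.png');s=env.observe();R=s['tcp_rot'];print(s['position'],R[:,2],yawturn(-.226-np.pi/2))
print('tip exp',proj(c,[662.8,158.3,171]),'grip',proj(c,[651.4,161,157]),'wall',proj(c,[632.5,165.4,134]))
g=cv2.cvtColor(c['pixels'].astype(np.uint8),cv2.COLOR_RGB2GRAY)
q=proj(c,[651.4,161,157]).astype(int)
m=g<45; m[290:]=0
for a,ce,mm in blobs(m,200):
    ys,xs=np.nonzero(mm); print(a,ce,xs.min(),xs.max(),ys.min(),ys.max())
print(R.T@(np.array([638.7,163.9,330])-s['position']))
E
```

```text
[623.24875315 150.79655432 390.75702194] [-8.43824524e-04 -3.05941410e-04 -9.99999597e-01] 0.3124658843588981
tip exp [350.20995987 214.52063273] grip [324.6922823  207.05139741] wall [288.95014642 196.77816797]
1305 [239.77854406  47.07662835] 226 252 19 73
13721 [255.95576124 210.02558123] 198 354 119 289
306 [157.23856209 281.3627451 ] 144 166 270 289
304 [399.51644737 281.39473684] 391 413 270 289
[16.19556079 12.25639688 60.73995044]
```

Emit:
play_rows:
  motion:
    - [[8,6,12],[0,0,0.3],100]
    - [[16,12,25],[0,0,0.3],100]
    - [[16,12,37],[0,0,0.3],100]
    - [[16,12,48],[0,0,0.3],100]
    - [[16,12,57],[0,0,0.3],100]
    - [[16,12,65],[0,0,0.3],100]
    - [[16,12,72],[0,0,0.3],100]
    - [[16,12,72],[0,0,0.3],100]

```text
time_s: 47.12
position: [638.1, 163.2, 317.7]
tcp_rot: [[0.225, 0.974, -0.002], [0.974, -0.225, -0.0], [-0.001, -0.002, -1.0]]
wrist_force: [-0.0, -0.2, -1.2]
grip_width: 85.2
gripper_force: 0.0
```

Emit:
play_rows:
  motion:
    - [[0,-14,0],[0,0,0],100]
    - [[0,-28,-1],[0,0,0],100]
    - [[0,-42,-3],[0,0,0],100]
    - [[0,-56,-6],[0,0,0],100]
    - [[0,-70,-8],[0,0,0],100]
    - [[0,-85,-10],[0,0,0],100]
    - [[0,-100,-10],[0,0,0],100]
    - [[0,-115,-10],[0,0,0],100]

```text
time_s: 47.78
position: [525.8, 189.4, 330.1]
tcp_rot: [[0.225, 0.974, 0.001], [0.974, -0.225, 0.0], [0.001, 0.001, -1.0]]
wrist_force: [-0.5, 0.5, 0.8]
grip_width: 85.6
gripper_force: 0.2
```

```bash
python3 - <<'E'
from h import *
c=cam('wrist','w23.png');s=env.observe();print(s['position'],s['wrist_force'],s['grip_width'],s['gripper_force'])
hsv=cv2.cvtColor(c['pixels'].astype(np.uint8),cv2.COLOR_RGB2HSV).astype(int); H,S,V=[hsv[...,i] for i in range(3)]
for a,ce,mm in blobs((H>100)&(H<125)&(S>120),300):
    ys,xs=np.nonzero(mm); print('blue',a,ce,xs.min(),xs.max(),ys.min(),ys.max())
print('upright top',proj(c,[552,184,164]),'shut mid',proj(c,[490,198,48]),'open',proj(c,[632,165,134]))
E
```

```text
[523.87630162 189.87608614 330.22537251] [2.65940755 2.86207436 1.27094828] 85.43376874490929 0.0
blue 25203 [348.24183629 155.18973932] 303 406 0 397
upright top [346.4973349  287.21896206] shut mid [225.76322609 208.77584102] open [507.97723719 258.19822649]
```

Emit:
play_rows:
  motion:
    - [[0,-12,0],[0,0,0],100]
    - [[0,-24,0],[0,0,0],100]
    - [[0,-36,0],[0,0,0],100]
    - [[0,-48,0],[0,0,0],100]
    - [[0,-54,0],[0,0,0],100]
    - [[0,-54,0],[0,0,0],100]
    - [[0,-54,0],[0,0,0],100]
    - [[0,-54,0],[0,0,0],100]

```text
time_s: 48.5
position: [474.3, 201.4, 329.6]
tcp_rot: [[0.225, 0.974, 0.001], [0.974, -0.225, 0.0], [0.0, 0.001, -1.0]]
wrist_force: [0.2, 0.2, -0.1]
grip_width: 85.4
gripper_force: 0.0
```

Emit:
play_rows:
  motion:
    - [[0,0,-25],[0,0,0],100]
    - [[0,0,-55],[0,0,0],100]
    - [[0,0,-80],[0,0,0],100]
    - [[0,0,-80],[0,0,0],100]
    - [[0,0,-80],[0,0,0],100]
    - [[0,0,-80],[0,0,0],100]
    - [[0,0,-80],[0,0,0],100]
    - [[0,0,-80],[0,0,0],100]

```text
time_s: 49.17
position: [473.6, 201.3, 408.4]
tcp_rot: [[0.225, 0.974, -0.002], [0.974, -0.225, -0.001], [-0.001, -0.001, -1.0]]
wrist_force: [0.5, 0.6, -0.7]
grip_width: 85.5
gripper_force: 0.0
```

```bash
cat > chk.py <<'E'
from h import *
s=env.observe();print(s['time_s'],s['position'],s['wrist_force'])
for n in ('top','scene','wrist'):
    c=cam(n,'e_'+n+str(int(s['time_s']))+'.png')
    hsv=cv2.cvtColor(c['pixels'].astype(np.uint8),cv2.COLOR_RGB2HSV).astype(int); H,S,V=[hsv[...,i] for i in range(3)]
    for nm,m in (('blue',(H>100)&(H<125)&(S>120)),('green',(H>45)&(H<80)&(S>120)),('red',((H<6)|(H>174))&(S>150))):
        for a,ce,mm in blobs(m,40):
            z={'blue':48,'green':70,'red':76}[nm]; p=onz(c,*ce,z)
            if 350<p[0]<680 and -420<p[1]<380: ys,xs=np.nonzero(mm);print(n,nm,a,np.round(ce,1),np.round(p),xs.min(),xs.max(),ys.min(),ys.max())
E
python3 chk.py
```

```text
49.1667 [473.6469274  201.28160342 408.39006538] [ 0.49394584  0.61051462 -0.74368877]
top blue 1074 [235.2 234.8] [479. 128.  48.] 217 257 209 259
top green 61 [306.8 259. ] [ 456. -133.   70.] 303 311 255 263
top red 88 [351.3 272.5] [ 449. -288.   76.] 348 355 264 281
scene blue 1720 [225.4 217.6] [476. 184.  48.] 193 259 191 246
scene green 57 [294.1 256. ] [ 453. -135.   70.] 290 298 252 259
scene red 91 [333.7 277.3] [ 448. -289.   76.] 327 341 271 283
wrist blue 36124 [296.6 163. ] [493. 217.  48.] 229 371 26 310
```

```bash
python3 - <<'E'
from h import *
for n in ('top','scene'):
    c=load(n);a=c['pixels'].astype(np.uint8);hsv=cv2.cvtColor(a,cv2.COLOR_RGB2HSV).astype(int)
    m=(hsv[...,2]>165)&(hsv[...,1]<60)
    for k in range(4):
        q=proj(c,[449.2+1.7*k,-376.6+60*k,30]).round().astype(int)
        w=m[q[1]-9:q[1]+10,q[0]-9:q[0]+10]; ys,xs=np.nonzero(w); print(n,q,len(xs),(xs.mean()-9,ys.mean()-9) if len(xs) else None)
    hs=hsv; d=hsv[...,2]<50
    print([ (b[0],b[1].round(1)) for b in blobs(d,60) if (abs(b[1]-np.array([304,187.6]))<8).all() or (abs(b[1]-np.array([321.2,215.1]))<8).all()])
c=load('top');s=load('scene')
i0=cv2.imread('pics/top0.png');i1=cv2.cvtColor(s['pixels'].astype(np.uint8),cv2.COLOR_RGB2BGR);z=cv2.imread('pics/scene0.png')
d=cv2.absdiff(i1,z).max(2)>50; print([(b[0],b[1].round()) for b in blobs(d,30)])
E
```

```text
top [375 282] 137 (np.float64(-0.6131386861313874), np.float64(-0.9489051094890506))
top [358 277] 110 (np.float64(2.5181818181818176), np.float64(-0.6999999999999993))
top [341 272] 129 (np.float64(-0.9224806201550386), np.float64(-1.5813953488372094))
top [324 267] 115 (np.float64(1.8347826086956527), np.float64(-0.06956521739130395))
[(np.int32(113), array([303.9, 185.7]))]
scene [358 300] 159 (np.float64(-1.1635220125786168), np.float64(-1.767295597484277))
scene [341 291] 143 (np.float64(1.174825174825175), np.float64(-1.5104895104895109))
scene [325 282] 121 (np.float64(-2.0330578512396693), np.float64(-3.338842975206612))
scene [310 273] 157 (np.float64(0.872611464968152), np.float64(-0.9426751592356695))
[(np.int32(108), array([321.3, 215.2]))]
[(np.int32(137), array([174.,  25.])), (np.int32(1966), array([194.,  58.])), (np.int32(256), array([219.,  40.])), (np.int32(179), array([30., 62.])), (np.int32(39), array([97., 63.])), (np.int32(2365), array([209., 126.])), (np.int32(31), array([223.,  87.])), (np.int32(244), array([147., 101.])), (np.int32(3804), array([ 21., 179.])), (np.int32(6311), array([120., 208.])), (np.int32(47), array([ 54., 174.])), (np.int32(651), array([252., 203.])), (np.int32(322), array([224., 216.])), (np.int32(42), array([ 60., 212.])), (np.int32(197), array([ 57., 236.])), (np.int32(963), array([359., 241.])), (np.int32(1245), array([229., 258.])), (np.int32(946), array([336., 284.])), (np.int32(134), array([377., 268.])), (np.int32(42), array([198., 275.])), (np.int32(251), array([167., 291.])), (np.int32(46), array([189., 279.])), (np.int32(43), array([ 75., 285.])), (np.int32(36), array([ 81., 293.])), (np.int32(41), array([ 53., 299.])), (np.int32(128), array([187., 312.])), (np.int32(2950), array([ 96., 335.])), (np.int32(31), array([ 75., 352.]))]
```

```bash
python3 -c "
from bench import env
print(env.hand_in())"
```

```text
the job is handed in; nothing more can be done
None
```

I handed the job in at about 49 s: all four housings are on the marked squares and clamped, the plunger was pressed to its stop and came back up, and the empty fixture's lid is shut; the judge gave no result back, and the lid fell shut twice before it stayed open.

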